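# Loosen the knurled ring two turns and swing the clamp off the board

## Robot

A 6-joint arm with a two-finger parallel gripper is mounted at the origin on the work surface; the furniture and walls round the work are solid. World frame = base frame: x ahead of the robot, y to its left, z up, the work surface at z = 0. Lengths are in m, angles in degrees, forces in N, time in s.
With the tool pointing down it reaches from about 0.35 to 0.875 m from the base axis. Payload 4.2 kg.
Tool frame: the origin (TCP) lies on the centre line of the jaws, within the pads' length; the fingertips stand 11 mm ahead of it and the grasp point (between the pads) lies 8 mm behind it; z points along the fingers, y is the line along which they close (so a half turn about z gives the same grasp; the last joint's range is limited). The gripper opens to 87 mm and grips with 3 to 60 N. Pads are 19 mm wide; open, the fingers measure 117 mm over their backs; the gripper's body (75 mm by 190 mm) begins 51 mm behind the grasp point.
Start: joints at [-59.553, 22.042, 0.453, 0, -68.411, -14.817], TCP at [0.168, -0.602, 0.198] pointing down, gripper open.
Joint ranges: [-179.83, 179.83], [-69.29, 118.12], [-61.27, 80.66], [-181.25, 117.63], [-171.15, -9.14], [-177.46, 177.46]. Speed limits (degrees/s): [159.86, 159.86, 180, 180, 180, 180].

## Interface

Orientations are given as a 3x3 rotation matrix whose columns are the frame's x, y, z axes.
In Python, from station import r gives the robot as it stands.
- The arm moves only by the tool servo_tool, never from a script. Its argument "commands" is a list that holds one entry, the list of rows, each a list of 7 numbers: the closure, from 0 (fully open) to 1 (shut), then the shift along the tool's x, y, z in mm, then the turn, a rotation vector about the tool's x, y, z in rad. In form: [[[claw, x, y, z, ax, ay, az], ...]]. A call has exactly 5 rows; each row is the pose to reach, as a shift and turn from the pose commanded when the call began, along the tool's axes at that moment; what a row does not reach only later rows make up. A row lasts 1/10 s, in which the tool goes at most 50 mm and 8.59 degrees, less where a joint would pass 70% of its speed; a pose out of reach is approached as far as the arm can. A call with a gripper value outside its range is refused whole. The fingers move at their own pace and stop on an object; the grip force is fixed at half the most. Time passes only in rows, so rows that repeat a pose let the fingers close, or fill a call up. It gives the time, the measured TCP pose, the force, the opening and the grip force at its end, in the units of the state.
- r.sense(): the state, without advancing time (a new reading comes with each control period).
- r.capture(name): name is "scene" or "top"; returns a dict with "pixels" (480x640x3 uint8, red, green, blue), "camera_matrix" (3x3 intrinsics, pixels), "R" (3x3) and "t" (3): a world point X has camera coordinates R X + t. Camera axes: x right, y down, z forward; pixel columns grow to the right and rows downward; lengths in m; the calibration is good to about 2 mm. A picture is of the moment at which its call begins. There is no depth.
- r.finish_job(): hands the job in; it is judged then, once.
The state is a dict: "time_s": time; "joints": joint angles; "joint_velocities": joint speeds; "effort": joint torques, N m; "tcp_pos": TCP position; "ee_rot": TCP orientation; "wrist_force": force on the tool from outside, world axes, zero at the start; "moment": the same for the moment, N m; "gripper_width": opening from 0.0 (shut) to 1.0 (fully open); "gripper_force": force on a finger pad.
Only numpy, scipy, OpenCV 4.12 (cv2) and the standard library are available. Lean on these libraries where they do the work, as an engineer would, in place of code of your own. Each camera call takes 0.05 s, during which the arm holds its last target. There are 200 camera calls.

## Task

Free the green circuit board from its clamp without picking anything up or pinching anything: with a fingertip, roll the brass knurled ring anticlockwise (seen from above) by two full turns, then push the red pin with a finger to swing the blue clamp arm anticlockwise off the board until no part of it is over the board. Leave the ring at two turns, keep the arm where it is until the ring is loose, use a light touch, and leave the board and the things lying around where they are.

Things in the scene. Friction and masses are not known exactly. Their poses are not given: they have to be found in the camera images.
- fixture: Fixed clamping fixture: grey base plate 146 x 112 x 10 mm (from x = -48 to +98 mm, y = -56 to +56 mm in its frame). Origin on the bench under the upright axis on which both ring and arm turn; its x axis points from that axis to the board. A fixed stud of 16 mm diameter stands on the axis up to z = 84 mm.
- lock_ring (a joint): Angle of the brass ring in rad: 0 tight (start), grows anticlockwise from above, which loosens it; two full turns are 12.57. Stops only at 0 and 25.1. Turning it takes about 0.06 N m (2 N at the rim); it stays where it is left.
- ring_top (a point): Centre of the ring's top face, on the axis; z = 70 mm at the start, climbs 2 mm a turn, frame turns with the ring. Ring 24 mm tall, core radius 30 mm; ten round upright ribs 8 mm wide, 36 degrees apart, stand out to radius 35 mm (4 to 20 mm above its underside). White stripe on top points to the board at the start. All else within 80 mm of the axis is below z = 43 mm (but the stud).
- clamp_arm (a joint): Angle of the blue clamp arm in rad: 0 points along the fixture's x axis over the board, grows anticlockwise from above; starts between -0.12 and 0.12, stops at -0.3 and 1.3. No part is over the board beyond 1.0. Friction 0.12 N m (1.4 N at the pin); stays where it is left. It must not pass 0.4 before the ring is loose.
- pin_top (a point): Top of the red upright pin near the end of the arm, 88 mm from the axis, z = 68 mm; pin diameter 10 mm, standing on the arm, whose top is at z = 42 mm. The arm is 18 mm wide and 8 mm thick, runs from the axis to 95 mm, and has a black foot underneath at 67 mm that ends 1.5 mm above the board.
- green_board: Loose green circuit board 36 x 110 x 20 mm lying on the fixture's standoffs, its long side across the arm; origin under its middle, 78 mm from the axis, its top parts at most at z = 30 mm. Not to be moved.
- flux_jar: Bystander: small white jar with green lid, 46 mm wide, 38 mm tall; origin under its centre. Not to be moved.
- torque_spanner: Bystander: small spanner with orange handle, 151 x 28 x 15 mm; origin under its middle, long axis y. Not to be moved.
- load_50: Bystander: small brass and steel coaxial plug, 24 x 13 x 13 mm, lying; origin under its middle. Not to be moved.

How it is judged (in metres and radians):
On the way, in this order (a step that is already met when the one before it is completed fails the run):
1. the ring is loosened by two turns (value of joint lock_ring above 11.3 rad and value of joint clamp_arm below 0.4 rad), for 0.2 s.
2. the clamp arm is swung off the board (value of joint clamp_arm above 1 rad), for 0.2 s.
At the end, for the whole second after the job is handed in: The ring stands at two turns (11.3 to 13.85 rad, i.e. two turns give or take a fifth), the arm is turned beyond 1.0 rad so that nothing of it is over the board, both at rest; the board lies within 10 mm and the bystanders within 15 mm of where they were (value of joint lock_ring between 11.3 and 13.85 rad and value of joint clamp_arm above 1 rad and velocity of joint clamp_arm between -0.05 and 0.05 rad/s and velocity of joint lock_ring between -0.05 and 0.05 rad/s and distance of green_board from where it was at the start of the episode below 0.01 m and linear speed of green_board below 0.02 m/s and distance of each of flux_jar, torque_spanner, load_50 from where it was at the start of the episode below 0.015 m); the robot touches nothing.
It fails at once if the clamp arm is forced aside (past 0.4 rad) while the ring is still tight (value of joint clamp_arm above 0.4 rad and value of joint lock_ring below 11.3 rad).
It fails at once if the ring is pinched or pressed with more than 35 N (contact force between the fingers and lock_ring above 35 N).
It fails at once if the clamp arm is pinched or pressed with more than 35 N (contact force between the fingers and clamp_arm above 35 N).
It fails at once if the board is shifted or lifted by 10 mm (distance of green_board from where it was at the start of the episode above 0.01 m).
It fails at once if a bystander is moved by 15 mm (distance of any of flux_jar, torque_spanner, load_50 from where it was at the start of the episode above 0.015 m).
It also fails if it takes over 62 s, if anything falls off the work surface, if the arm or the gripper's body presses on something with over 40 N, if the wrist force passes 120 N, or if a joint passes its speed limit or range.

## Working session

There is one attempt and no reset: what is moved stays moved. The work goes in short steps, Python scripts to look and compute and a tool call to move; the robot and the scene stay as the last step left them, time stands still between calls to the robot, and variables do not carry over. Pictures are saved under pics/ and viewed, at most 10 in all, crops included, and the job is handed in when it is done.

Besides the shell and the picture viewer there is one more tool, called after ">>>" in YAML: its name, and indented under it one key for each argument. servo_tool: Moves the arm, as the interface text tells. Its arguments: {"type":"object","properties":{"commands":{"type":"array","items":{"type":"array","items":{"type":"array","items":{"type":"number"}}}}},"required":["commands"]}

```bash
mkdir -p pics; ls; python3 - <<'E'
from station import r
import cv2
for n in("scene","top"):
    c=r.capture(n); cv2.imwrite(f"pics/{n}0.png",c["pixels"][:,:,::-1])
    print(n,c["camera_matrix"],c["R"],c["t"])
s=r.sense();print(s["tcp_pos"],s["ee_rot"],s["time_s"],s["gripper_width"])
E
```

```text
pics
scene [[529.94297412   0.         312.7965364 ]
 [  0.         529.94297412 240.48678363]
 [  0.           0.           1.        ]] [[-0.66591749 -0.7458907   0.01417579]
 [-0.51400026  0.44495227 -0.73336295]
 [ 0.54070106 -0.49564558 -0.67968951]] [0.39887157 0.30063931 0.69649367]
top [[455.65098692   0.         320.22342129]
 [  0.         455.65098692 230.79991228]
 [  0.           0.           1.        ]] [[ 0.00971397 -0.99993866  0.00532114]
 [-0.9943893  -0.01022034 -0.10528756]
 [ 0.10533549 -0.00426852 -0.99442758]] [0.05754595 0.53269813 0.87679119]
[ 0.16822448 -0.60131883  0.19658416] [[-9.63067237e-01 -2.69260219e-01 -6.57372705e-04]
 [-2.69260987e-01  9.63065483e-01  1.84301484e-03]
 [ 1.36842380e-04  1.95195204e-03 -9.99998086e-01]] 0.1 1.0005652176819686
```

View pics/top0.png

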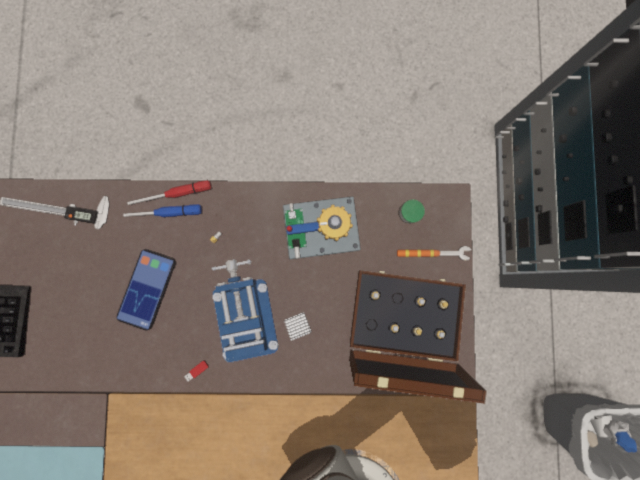

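View pics/scene0.png

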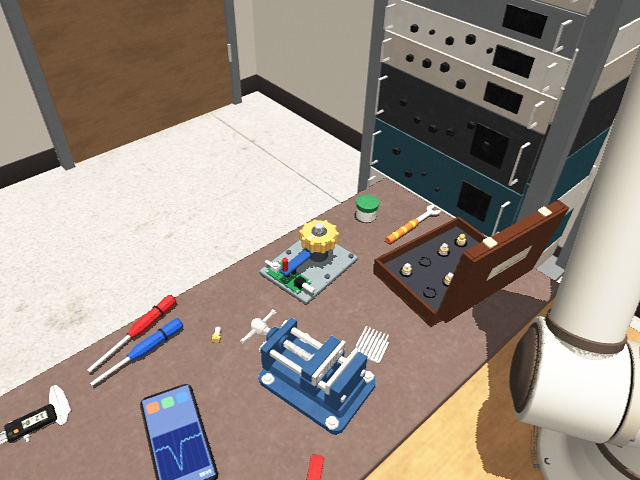

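The top view shows the fixture with the ring near (335,222), the red pin near (290,229), the board on the left at (295,231) and the jar at (412,211). In the scene view the ring is at about (319,236) and the pin at about (285,265). I'll enlarge both.

```bash
python3 - <<'E'
import cv2,numpy as np
a=cv2.imread("pics/top0.png")[190:270,270:370]; b=cv2.imread("pics/scene0.png")[210:310,250:370]
f=lambda x,k:cv2.resize(x,None,fx=k,fy=k,interpolation=cv2.INTER_CUBIC)
A=f(a,4);B=f(b,3.3)
o=np.zeros((max(A.shape[0],B.shape[0]),A.shape[1]+B.shape[1],3),np.uint8)
o[:A.shape[0],:A.shape[1]]=A;o[:B.shape[0],A.shape[1]:]=B
cv2.imwrite("pics/crop0.png",o);print(o.shape)
E
```

```text
(330, 796, 3)
```

View pics/crop0.png

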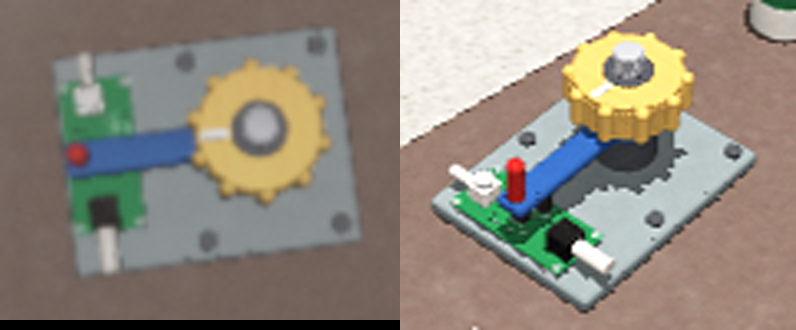

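```bash
cat > h.py <<'E'
import numpy as np
from station import r
import cv2
def ray(c,uv,z):
    K,R,t=map(np.array,(c["camera_matrix"],c["R"],c["t"]))
    d=R.T@np.linalg.solve(K,[*uv,1]);o=-R.T@t
    return o+d*(z-o[2])/d[2]
E
python3 - <<'E'
from h import *
T=r.capture("top");S=r.capture("scene")
p=lambda u,v:(270+u/4,190+v/4)
q=lambda u,v:(250+(u-400)/3.3,210+v/3.3)
np.set_printoptions(precision=4,suppress=True)
print("ring",ray(T,p(259,130),.07),"stud",ray(T,p(261,126),.084),ray(S,q(629,46),.084))
a=ray(T,p(77,154),.068);print("pin",a,ray(S,q(515,161),.068))
C=[ray(T,p(*k),.01) for k in((332,29),(54,60),(78,274),(360,240))]
print(np.array(C),np.linalg.norm(C[0]-C[1]),np.linalg.norm(C[1]-C[2]))
h=(C[1]-C[0]+C[2]-C[3]);h=h/np.linalg.norm(h);print("heading",np.degrees(np.arctan2(h[1],h[0])),"origin from plate",np.mean(C,0)-.025*h)
print("jar",ray(T,(412,211),.038),"case lid",ray(T,(355,275),.03),"spanner",ray(T,(398,253),.01))
E
```

```text
ring [0.5438 0.0356 0.07  ] stud [0.5439 0.0352 0.084 ] [0.5482 0.0315 0.084 ]
pin [0.5316 0.1219 0.068 ] [0.534  0.1215 0.068 ]
[[ 0.6036 -0.0035  0.01  ]
 [ 0.5861  0.1381  0.01  ]
 [ 0.4773  0.124   0.01  ]
 [ 0.4959 -0.0178  0.01  ]] 0.142639032717917 0.1096367803987232
heading 97.24942476602767 origin from plate [0.5439 0.0354 0.01  ]
jar [ 0.5722 -0.1179  0.038 ] case lid [ 0.4454 -0.0062  0.03  ] spanner [ 0.4906 -0.0945  0.01  ]
```

>>> servo_tool:
  commands:
    - [[1,-20,18,-20,0,0,0],[1,-50,45,-40,0,0,0],[1,-80,72,-50,0,0,0],[1,-112,101,-50,0,0,0],[1,-145,130,-50,0,0,0]]

```text
time_s: 0.7
tcp_pos: [0.2736, -0.4362, 0.2479]
ee_rot: [[-0.963, -0.269, 0.001], [-0.269, 0.963, -0.0], [-0.001, -0.001, -1.0]]
wrist_force: [1.1, 0.2, 0.7]
gripper_width: 0.632
gripper_force: 0.0
```

>>> servo_tool:
  commands:
    - [[1,-32,29,0,0,0,0],[1,-64,58,0,0,0,0],[1,-96,87,0,0,0,0],[1,-128,116,0,0,0,0],[1,-160,145,0,0,0,0]]

```text
time_s: 1.2
tcp_pos: [0.3885, -0.2532, 0.2477]
ee_rot: [[-0.963, -0.269, 0.0], [-0.269, 0.963, 0.0], [-0.0, -0.0, -1.0]]
wrist_force: [1.4, 0.1, -0.8]
gripper_width: 0.17
gripper_force: 0.0
```

>>> servo_tool:
  commands:
    - [[1,-32,29,0,0,0,0],[1,-64,58,0,0,0,0],[1,-96,87,0,0,0,0],[1,-128,116,0,0,0,0],[1,-160,145,0,0,0,0]]

```text
time_s: 1.7
tcp_pos: [0.5036, -0.0704, 0.2476]
ee_rot: [[-0.963, -0.27, 0.0], [-0.27, 0.963, 0.0], [-0.0, 0.0, -1.0]]
wrist_force: [0.3, -0.9, 1.0]
gripper_width: 0.007
gripper_force: 0.0
```

>>> servo_tool:
  commands:
    - [[1,-32,29,0,0,0,0.12],[1,-64,58,0,0,0,0.25],[1,-96,87,0,0,0,0.38],[1,-120,108,0,0,0,0.5],[1,-137,123,0,0,0,0.62]]

```text
time_s: 2.2
tcp_pos: [0.6026, 0.0854, 0.2468]
ee_rot: [[-0.939, 0.344, -0.001], [0.344, 0.939, -0.0], [0.001, -0.0, -1.0]]
wrist_force: [-0.1, -0.4, -0.2]
gripper_width: 0.003
gripper_force: 0.0
```

```bash
cat >> h.py <<'E'
np.set_printoptions(precision=4,suppress=True)
C=np.array([.5440,.0354])
def st():
    s=r.sense();p=np.array(s["tcp_pos"]);E=np.array(s["ee_rot"])
    hd=np.degrees(np.arctan2(E[1,0],E[0,0]))%360
    d=p[:2]-C
    print("t",s["time_s"],"p",p,"hd",round(hd,1),"R",round(np.hypot(*d)*1e3,1),"phi",round(np.degrees(np.arctan2(d[1],d[0]))%360,1),"F",np.array(s["wrist_force"]),"Mz",round(s["moment"][2],3),"j",np.round([s["joints"][0],s["joints"][5]],1),"w",round(s["gripper_width"],2))
    return s,p,E
def crop(name,cam,u0,v0,w,h,k):
    c=r.capture(cam);im=c["pixels"][v0:v0+h,u0:u0+w,::-1]
    cv2.imwrite("pics/"+name,cv2.resize(im,None,fx=k,fy=k,interpolation=cv2.INTER_CUBIC));return c
E
python3 - <<'E'
from h import *
st();crop("c1.png","scene",220,130,200,150,4)
E
```

```text
t 2.2 p [0.6026 0.0854 0.2468] hd 159.9 R 77.0 phi 40.4 F [-0.0762 -0.4317 -0.2155] Mz 0.012 j [  23.3 -133.4] w 0.0
```

View pics/c1.png

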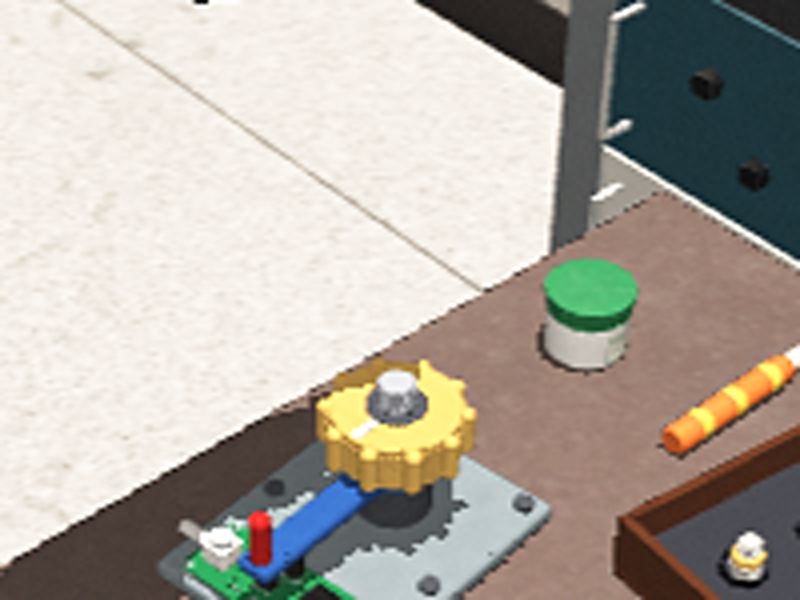

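The crop shows the ring and pin unobstructed (stud (398,385), pin (260,530) in the crop), with the gripper out of frame above. The wrist relation is heading = j1+j6−90. I'll descend beside the ring.

>>> servo_tool:
  commands:
    - [[1,0,0,30,0,0,0],[1,0,0,70,0,0,0],[1,0,0,115,0,0,0],[1,0,0,155,0,0,0],[1,0,0,184,0,0,0]]

```text
time_s: 2.75
tcp_pos: [0.6001, 0.0826, 0.0605]
ee_rot: [[-0.94, 0.34, -0.004], [0.34, 0.94, -0.001], [0.003, -0.002, -1.0]]
wrist_force: [-0.2, -0.3, -0.1]
gripper_width: 0.007
gripper_force: 0.0
```

```bash
python3 - <<'E'
from h import *
st()
S=crop("c2.png","scene",250,190,110,110,5)
# ring edge check: segment brass in a top view before the gripper came over
im=cv2.imread("pics/top0.png");hsv=cv2.cvtColor(im,cv2.COLOR_BGR2HSV)
m=cv2.inRange(hsv,(18,90,120),(32,255,255));m[:190]=0;m[270:]=0;m[:,:300]=0;m[:,370:]=0
cs,_=cv2.findContours(m,cv2.RETR_EXTERNAL,cv2.CHAIN_APPROX_NONE);k=max(cs,key=cv2.contourArea)
(u,v),rad=cv2.minEnclosingCircle(k);M=cv2.moments(cv2.convexHull(k));T=r.capture("top")
print((u,v),rad,ray(T,(u,v),.066),ray(T,(M["m10"]/M["m00"],M["m01"]/M["m00"]),.066))
E
```

```text
t 2.75 p [0.6001 0.0826 0.0605] hd 160.1 R 73.3 phi 40.1 F [-0.2066 -0.3494 -0.1084] Mz 0.023 j [  23.1 -133. ] w 0.01
(334.2708435058594, 222.5416717529297) 17.898883819580078 [0.5442 0.0364 0.066 ] [0.5445 0.0364 0.066 ]
```

View pics/c2.png

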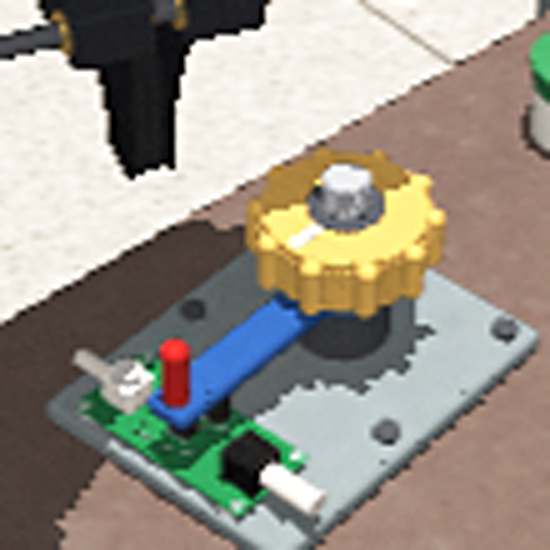

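```bash
python3 - <<'E'
from h import *
s,p,E=st();S=r.capture("scene");K,R,t=map(np.array,(S["camera_matrix"],S["R"],S["t"]))
def pr(X):
    q=K@(R@X+t);q=q[:2]/q[2];return (q-[250,190])*5
for W,z in((15,11),(12,11),(6,11),(15,-20),(12,-20)):
    print(W,z,[pr(p+E@np.array([x,y,z])*1e-3).round() for x,y in((9.5,-W),(9.5,W),(-9.5,-W),(-9.5,W))])
im=S["pixels"];g=im.sum(2)[180:230,262:295];
for v in range(200,228,2):
    c=np.where(im[v,262:295].max(1)<75)[0]+262;
    if len(c):print(v,(v-190)*5,(c.min()-250)*5,(c.max()+1-250)*5)
E
```

```text
t 2.85 p [0.5981 0.0819 0.0588] hd 160.1 R 71.4 phi 40.7 F [0.0981 0.2153 0.3225] Mz 0.035 j [  23.1 -133. ] w 0.0
15 11 [array([195., 244.]), array([115., 265.]), array([177., 211.]), array([ 98., 231.])]
12 11 [array([187., 246.]), array([124., 263.]), array([170., 213.]), array([106., 229.])]
6 11 [array([172., 250.]), array([140., 258.]), array([154., 217.]), array([122., 225.])]
15 -20 [array([193., 178.]), array([111., 199.]), array([175., 145.]), array([ 94., 166.])]
12 -20 [array([185., 180.]), array([120., 197.]), array([167., 147.]), array([102., 164.])]
200 50 75 195
202 60 70 190
204 70 75 190
206 80 105 185
208 90 110 185
210 100 110 185
212 110 110 180
214 120 115 180
216 130 115 180
218 140 115 180
220 150 120 180
222 160 125 180
224 170 130 180
226 180 135 140
```

c2 shows the closed black fingertips ending at about crop (140,178), higher than the predicted (150,255); I'll check this against a full view and the top camera.

```bash
python3 - <<'E'
from h import *
s,p,E=st()
a=r.capture("scene");b=r.capture("top")
A=cv2.resize(a["pixels"][100:300,200:400,::-1].copy(),None,fx=2,fy=2,interpolation=cv2.INTER_CUBIC)
B=cv2.resize(b["pixels"][150:290,250:390,::-1].copy(),(400,400),interpolation=cv2.INTER_CUBIC)
def pr(S,X):
    K,R,t=map(np.array,(S["camera_matrix"],S["R"],S["t"]));q=K@(R@X+t);return q[:2]/q[2]
tip=p+E@[0,0,.011]
u=pr(a,tip);cv2.circle(A,tuple(int(x) for x in (u-[200,100])*2),3,(255,0,255),-1)
w=pr(b,tip);cv2.circle(B,tuple(int(x) for x in (w-[250,150])*400/140),3,(255,0,255),-1)
cv2.imwrite("pics/c3.png",np.hstack([A,B]));print(u,w)
st()
E
```

```text
t 2.9 p [0.6006 0.0825 0.0619] hd 160.1 R 73.6 phi 39.8 F [0.9418 0.3023 0.2495] Mz 0.057 j [  23.1 -133. ] w 0.0
[278.1359 235.6618] [310.5563 194.5926]
t 3.0 p [0.6032 0.0835 0.0653] hd 160.1 R 76.3 phi 39.1 F [ 0.411  -0.1154  0.485 ] Mz 0.042 j [  23.1 -133. ] w 0.01
```

View pics/c3.png

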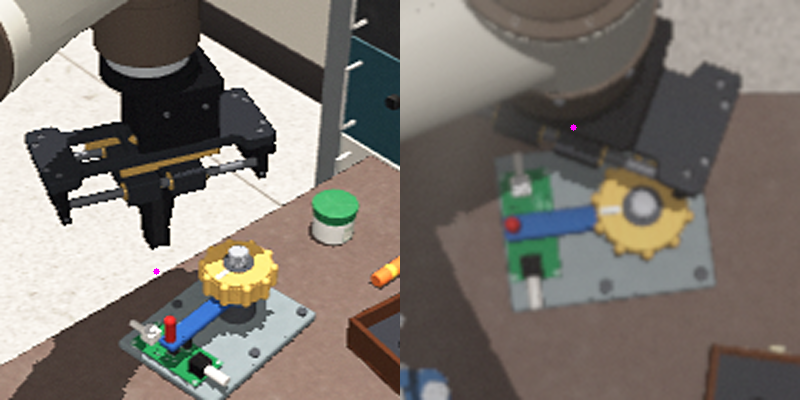

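```bash
python3 - <<'E'
from h import *
s,p,E=st();b=r.capture("top");a=r.capture("scene")
def pr(S,X):
    K,R,t=map(np.array,(S["camera_matrix"],S["R"],S["t"]));q=K@(R@X+t);return q[:2]/q[2]
for z in(-59,-90,-120):
  for x,y in((37.5,-95),(-37.5,-95),(37.5,95),(-37.5,95)):
    X=p+E@np.array([x,y,z])*1e-3
    print(z,x,y,"top",((pr(b,X)-[250,150])*400/140+[400,0]).round(),"scene",((pr(a,X)-[200,100])*2).round())
E
```

```text
t 3.0 p [0.6032 0.0835 0.0653] hd 160.1 R 76.3 phi 39.1 F [ 0.411  -0.1154  0.485 ] Mz 0.042 j [  23.1 -133. ] w 0.01
-59 37.5 -95 top [692. 210.] scene [271. 207.]
-59 -37.5 -95 top [732.  99.] scene [238. 158.]
-59 37.5 95 top [407. 105.] scene [ 53. 260.]
-59 -37.5 95 top [450.  -5.] scene [ 30. 205.]
-90 37.5 -95 top [695. 204.] scene [273. 178.]
-90 -37.5 -95 top [738.  88.] scene [239. 129.]
-90 37.5 95 top [399.  95.] scene [ 49. 231.]
-90 -37.5 95 top [444. -19.] scene [ 26. 176.]
-120 37.5 -95 top [700. 197.] scene [275. 148.]
-120 -37.5 -95 top [744.  77.] scene [240. 100.]
-120 37.5 95 top [392.  84.] scene [ 46. 200.]
-120 -37.5 95 top [438. -34.] scene [ 22. 146.]
```

```bash
python3 - <<'E'
from h import *
a=r.capture("scene")["pixels"][:,:,::-1].astype(int);o=cv2.imread("pics/scene0.png").astype(int)
d=abs(a-o).max(2)
for v in range(214,246,2): 
    c=np.where(d[v,262:300]>40)[0]+262; print(v,c.min() if len(c) else None,c.max() if len(c) else None,len(c),a[v,278],o[v,278])
st()
E
```

```text
214 269 282 14 [28 26 27] [234 240 245]
216 270 282 13 [27 26 28] [231 238 244]
218 271 282 12 [30 29 28] [236 243 247]
220 272 282 11 [26 26 28] [241 247 250]
222 273 274 2 [246 253 255] [237 244 248]
224 None None 0 [239 245 249] [238 244 248]
226 None None 0 [233 240 244] [231 239 244]
228 None None 0 [239 245 249] [238 244 248]
230 299 299 1 [242 247 250] [240 246 249]
232 None None 0 [231 238 243] [229 237 242]
234 286 298 8 [229 236 242] [227 234 241]
236 282 298 17 [232 240 245] [230 238 243]
238 279 298 20 [142 155 166] [153 165 179]
240 275 299 25 [50 55 67] [112 125 153]
242 272 299 28 [57 61 76] [117 127 158]
244 268 299 32 [55 62 75] [116 130 158]
t 3.15 p [0.6032 0.0837 0.0658] hd 160.1 R 76.4 phi 39.2 F [ 1.4279  0.9366 -0.0004] Mz 0.041 j [  23.1 -133. ] w 0.0
```

>>> servo_tool:
  commands:
    - [[1,0,0,5,0,0,0],[1,0,0,12,0,0,0],[1,0,0,20,0,0,0],[1,0,0,25,0,0,0],[1,0,0,25,0,0,0]]

```text
time_s: 3.65
tcp_pos: [0.601, 0.0829, 0.0371]
ee_rot: [[-0.94, 0.34, -0.003], [0.34, 0.94, -0.001], [0.002, -0.002, -1.0]]
wrist_force: [0.6, 0.0, 0.2]
gripper_width: 0.001
gripper_force: 0.0
```

```bash
cat >> h.py <<'E'
def pr(S,X):
    K,R,t=map(np.array,(S["camera_matrix"],S["R"],S["t"]));q=K@(R@X+t);return q[:2]/q[2]
E
python3 - <<'E'
from h import *
s,p,E=st()
c=r.capture("scene");a=c["pixels"][:,:,::-1].astype(int)
for v in range(214,260,2): 
    k=np.where(a[v,262:296].max(1)<45)[0]+262
    print(v,(k.min(),k.max(),len(k)) if len(k) else None,end=" ")
print([pr(c,p+E@np.array([x,y,11])*1e-3).round(1) for x,y in((9.5,-6),(9.5,6),(-9.5,-6),(-9.5,6))])
cv2.imwrite("pics/c4.png",cv2.resize(a[190:280,240:360].astype(np.uint8),None,fx=5,fy=5,interpolation=cv2.INTER_CUBIC))
E
```

```text
t 3.65 p [0.601  0.0829 0.0371] hd 160.1 R 74.2 phi 39.8 F [0.5952 0.0293 0.1788] Mz 0.005 j [  23.1 -133. ] w 0.0
214 (np.int64(265), np.int64(286), 22) 216 (np.int64(270), np.int64(285), 16) 218 (np.int64(271), np.int64(285), 15) 220 (np.int64(272), np.int64(284), 13) 222 (np.int64(272), np.int64(284), 13) 224 (np.int64(272), np.int64(284), 13) 226 (np.int64(272), np.int64(284), 13) 228 (np.int64(272), np.int64(284), 13) 230 (np.int64(273), np.int64(284), 12) 232 (np.int64(274), np.int64(284), 11) 234 (np.int64(275), np.int64(278), 4) 236 None 238 None 240 (np.int64(275), np.int64(275), 1) 242 None 244 None 246 None 248 None 250 None 252 None 254 None 256 None 258 None [array([283.1, 248.2]), array([276.8, 249.9]), array([279.6, 241.6]), array([273.4, 243.2])]
```

View pics/c4.png

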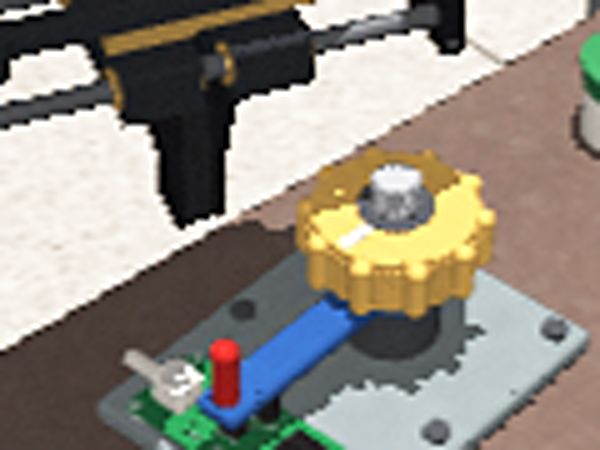

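The tip ends at crop (187,228), i.e. pixel (277,235.5), while the reported pose puts it at row 250. The gripper looks about 32 mm higher than its reading. I'll settle that by feeling for the plate with small steps.

>>> servo_tool:
  commands:
    - [[1,0,0,4,0,0,0],[1,0,0,8,0,0,0],[1,0,0,12,0,0,0],[1,0,0,12,0,0,0],[1,0,0,12,0,0,0]]

```text
time_s: 4.2
tcp_pos: [0.6018, 0.0832, 0.0264]
ee_rot: [[-0.94, 0.34, -0.0], [0.34, 0.94, -0.0], [0.0, -0.0, -1.0]]
wrist_force: [0.2, 0.1, 0.1]
gripper_width: 0.002
gripper_force: 0.0
```

>>> servo_tool:
  commands:
    - [[1,0,0,1,0,0,0],[1,0,0,2,0,0,0],[1,0,0,3,0,0,0],[1,0,0,3,0,0,0],[1,0,0,3,0,0,0]]

```text
time_s: 4.7
tcp_pos: [0.6019, 0.0833, 0.0235]
ee_rot: [[-0.94, 0.34, 0.0], [0.34, 0.94, -0.0], [-0.0, -0.0, -1.0]]
wrist_force: [-0.1, 0.9, -0.2]
gripper_width: 0.007
gripper_force: 0.0
```

>>> servo_tool:
  commands:
    - [[1,0,0,1,0,0,0],[1,0,0,2,0,0,0],[1,0,0,3,0,0,0],[1,0,0,4,0,0,0],[1,0,0,4,0,0,0]]

```text
time_s: 5.2
tcp_pos: [0.6017, 0.0832, 0.0193]
ee_rot: [[-0.94, 0.34, -0.0], [0.34, 0.94, -0.0], [0.0, -0.0, -1.0]]
wrist_force: [-0.0, -0.4, -0.3]
gripper_width: 0.005
gripper_force: 0.0
```

```bash
python3 - <<'E'
from h import *
s,p,E=st()
c=r.capture("scene");a=c["pixels"][:,:,::-1].astype(int)
o=cv2.imread("pics/scene0.png").astype(int)
cv2.imwrite("pics/c5.png",cv2.resize(a[190:280,240:360].astype(np.uint8),None,fx=5,fy=5,interpolation=cv2.INTER_CUBIC))
print([pr(c,p+E@np.array([x,y,11])*1e-3).round(1) for x,y in((9.5,-6),(9.5,6),(-9.5,-6),(-9.5,6))])
E
```

```text
t 5.2 p [0.6017 0.0832 0.0193] hd 160.1 R 74.9 phi 39.7 F [-0.0445 -0.4002 -0.2758] Mz 0.014 j [  23.1 -133. ] w 0.01
[array([282.9, 255.2]), array([276.7, 256.8]), array([279.5, 248.5]), array([273.4, 250.1])]
```

View pics/c5.png

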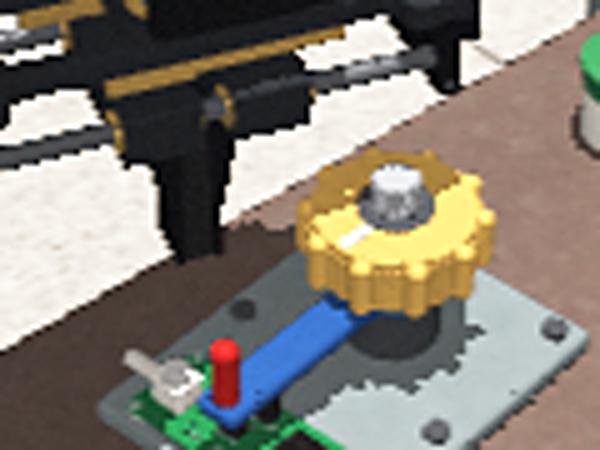

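>>> servo_tool:
  commands:
    - [[1,0,0,2,0,0,0],[1,0,0,4,0,0,0],[1,0,0,6,0,0,0],[1,0,0,8,0,0,0],[1,0,0,8,0,0,0]]

```text
time_s: 5.75
tcp_pos: [0.6016, 0.0832, 0.0111]
ee_rot: [[-0.94, 0.34, -0.001], [0.34, 0.94, -0.0], [0.001, -0.0, -1.0]]
wrist_force: [-0.4, -0.2, 0.2]
gripper_width: 0.007
gripper_force: 0.0
```

>>> servo_tool:
  commands:
    - [[1,0,0,0.5,0,0,0],[1,0,0,1,0,0,0],[1,0,0,1.5,0,0,0],[1,0,0,2,0,0,0],[1,0,0,2,0,0,0]]

```text
time_s: 6.25
tcp_pos: [0.6018, 0.0833, 0.0095]
ee_rot: [[-0.94, 0.34, -0.0], [0.34, 0.94, -0.0], [0.0, -0.0, -1.0]]
wrist_force: [-0.5, -0.3, -0.2]
gripper_width: 0.002
gripper_force: 0.0
```

```bash
python3 - <<'E'
from h import *
s,p,E=st();print(s["joints"],s["effort"])
c=r.capture("scene");a=c["pixels"][:,:,::-1].astype(int);o=cv2.imread("pics/scene0.png").astype(int)
for v in range(236,262,2):
    k=np.where(a[v,262:296].max(1)<40)[0]+262
    print(v,(int(k.min()),int(k.max()),len(k)) if len(k) else None,end=" ")
print([pr(c,p+E@np.array([x,y,11])*1e-3).round(1) for x,y in((9.5,-6),(9.5,6),(-9.5,-6),(-9.5,6))])
E
```

```text
t 6.25 p [0.6018 0.0833 0.0095] hd 160.1 R 75.0 phi 39.6 F [-0.5171 -0.2921 -0.2133] Mz -0.008 j [  23.1 -133. ] w 0.0
[  23.1251   31.1957  -14.6954   -0.003   -44.1149 -133.0185] [  0.0017 -41.9445  13.9624   3.089   -0.0754  -0.    ]
236 (272, 284, 13) 238 (272, 284, 13) 240 (273, 284, 12) 242 (273, 284, 12) 244 (275, 284, 10) 246 (275, 277, 3) 248 None 250 None 252 None 254 None 256 None 258 None 260 None [array([283. , 258.9]), array([276.9, 260.6]), array([279.6, 252.3]), array([273.5, 253.9])]
```

No contact with the reported tip below bench level, so the reported z is about 31 mm low against the cameras: the real tip sits at reading + 20 mm. I'll go to a reading of 0.033 (tip at about 53 mm) and find the rib phase from the first top image.

>>> servo_tool:
  commands:
    - [[1,0,0,-4,0,0,0],[1,0,0,-10,0,0,0],[1,0,0,-17,0,0,0],[1,0,0,-23.5,0,0,0],[1,0,0,-23.5,0,0,0]]

```text
time_s: 6.8
tcp_pos: [0.6028, 0.0836, 0.0347]
ee_rot: [[-0.94, 0.34, 0.003], [0.34, 0.94, 0.001], [-0.002, 0.002, -1.0]]
wrist_force: [1.0, 0.5, -0.3]
gripper_width: 0.006
gripper_force: 0.0
```

```bash
python3 - <<'E'
from h import *
s,p,E=st();T=r.capture("top")
im=cv2.imread("pics/top0.png");hsv=cv2.cvtColor(im,cv2.COLOR_BGR2HSV)
m=cv2.inRange(hsv,(15,90,110),(34,255,255)).astype(np.float32)
for zc in(.066,.062):
  for c in((.544,.0358),(.5445,.0364)):
    th=np.radians(np.arange(0,360,2));rr=np.arange(.026,.042,.0005);f=[]
    for a in th:
        q=np.array([pr(T,np.array([c[0]+x*np.cos(a),c[1]+x*np.sin(a),zc])) for x in rr],np.float32)
        f.append((cv2.remap(m,q[None,:,0],q[None,:,1],cv2.INTER_LINEAR)>127).sum()*.5+26)
    f=np.array(f);k=(f*np.exp(-10j*th)).mean();k1=(f*np.exp(-1j*th)).mean()
    print(zc,c,"mean r",f.mean(),"amp",abs(k)*2,"rib at",np.degrees(np.angle(k.conj()))/10*1%36,"ecc mm",2*abs(k1),-np.degrees(np.angle(k1)))
E
```

```text
t 6.8 p [0.6028 0.0836 0.0347] hd 160.1 R 76.0 phi 39.3 F [ 1.0198  0.4696 -0.3231] Mz -0.033 j [  23.1 -133. ] w 0.01
0.066 (0.544, 0.0358) mean r 31.772222222222222 amp 2.1000002369121313 rib at 7.517515144260338 ecc mm 0.7322559730032236 20.92801722380549
0.066 (0.5445, 0.0364) mean r 31.822222222222223 amp 2.164954614564794 rib at 7.854470997079554 ecc mm 0.3049276573872059 -55.20604878332631
0.062 (0.544, 0.0358) mean r 31.947222222222223 amp 2.0181329834040613 rib at 7.434943964716526 ecc mm 1.1867384366697755 7.260288830434114
0.062 (0.5445, 0.0364) mean r 31.98611111111111 amp 2.1025420916885924 rib at 7.708691144136928 ecc mm 0.7639565790985073 -31.227366818866265
```

>>> servo_tool:
  commands:
    - [[1,-4,-6,0,0,0,0.08],[1,-9,-13,0,0,0,0.17],[1,-13.7,-19.4,0,0,0,0.262],[1,-13.7,-19.4,0,0,0,0.262],[1,-13.7,-19.4,0,0,0,0.262]]

```text
time_s: 7.35
tcp_pos: [0.6079, 0.0603, 0.0328]
ee_rot: [[-0.821, 0.571, -0.0], [0.571, 0.821, -0.0], [0.0, -0.0, -1.0]]
wrist_force: [0.6, -0.5, -0.1]
gripper_width: 0.002
gripper_force: 0.0
```

>>> servo_tool:
  commands:
    - [[1,3,-5.2,0,0,0,0],[1,6,-10.4,0,0,0,0],[1,8.5,-14.7,0,0,0,0],[1,9.5,-16.5,0,0,0,0],[1,9.5,-16.5,0,0,0,0]]

```text
time_s: 7.85
tcp_pos: [0.5905, 0.0522, 0.0333]
ee_rot: [[-0.82, 0.572, 0.0], [0.572, 0.82, 0.0], [-0.0, 0.0, -1.0]]
wrist_force: [-0.6, -0.4, -0.0]
gripper_width: 0.01
gripper_force: 0.0
```

```bash
cat >> h.py <<'E'
C=np.array([.5446,.0362])
def corner():
    s,p,E=st()
    q=(p+E@[.0095,-.0065,0])[:2]-C
    a=np.arctan2(q[1],q[0]);rho=np.array([np.cos(a),np.sin(a)]);F=np.array(s["wrist_force"][:2])
    print("corner r",round(np.hypot(*q)*1e3,1),"phi",round(np.degrees(a)%360,1),"Frad",round(F@rho,2),"Ftan",round(F@[-rho[1],rho[0]],2))
E
python3 -c "
from h import *
corner()"
```

```text
t 7.85 p [0.5905 0.0522 0.0333] hd 145.1 R 48.6 phi 19.2 F [-0.5613 -0.3789 -0.0344] Mz -0.01 j [  20.7 -145.6] w 0.01
corner r 38.0 phi 25.0 Frad -0.67 Ftan -0.11
```

>>> servo_tool:
  commands:
    - [[1,0.7,-1.2,0,0,0,0],[1,1.4,-2.4,0,0,0,0],[1,2.1,-3.6,0,0,0,0],[1,2.75,-4.75,0,0,0,0],[1,2.75,-4.75,0,0,0,0]]

```text
time_s: 8.35
tcp_pos: [0.5867, 0.0503, 0.0332]
ee_rot: [[-0.82, 0.572, 0.002], [0.572, 0.82, 0.001], [-0.001, 0.002, -1.0]]
wrist_force: [1.2, 0.2, -0.5]
gripper_width: 0.007
gripper_force: 0.9
```

```bash
python3 -c "
from h import *
corner()
s,p,E=st()
def orbit(p,E,degs):
    for g in degs:
        a=np.radians(g);R=np.array([[np.cos(a),-np.sin(a)],[np.sin(a),np.cos(a)]])
        q=C+R@(p[:2]-C);d=E.T@np.r_[q-p[:2],0]
        print(g,np.round(d*1e3,1),-round(a,3))
orbit(p,E,[3,6,9,12,15,18,24,30,-8,-16,-24,-32,-40])
"
```

```text
t 8.35 p [0.5867 0.0503 0.0332] hd 145.1 R 44.4 phi 18.5 F [ 1.1654  0.178  -0.532 ] Mz 0.017 j [  20.6 -145.5] w 0.01
corner r 33.7 phi 24.9 Frad 1.13 Ftan -0.33
t 8.35 p [0.5867 0.0503 0.0332] hd 145.1 R 44.4 phi 18.5 F [ 1.1654  0.178  -0.532 ] Mz 0.017 j [  20.6 -145.5] w 0.01
3 [1.9 1.3 0. ] -0.052
6 [ 3.9  2.6 -0. ] -0.105
9 [ 5.9  3.7 -0. ] -0.157
12 [ 8.   4.7 -0. ] -0.209
15 [10.1  5.6 -0. ] -0.262
18 [12.3  6.4 -0. ] -0.314
24 [16.8  7.7 -0. ] -0.419
30 [21.4  8.5 -0. ] -0.524
-8 [-4.7 -4.  -0. ] 0.14
-16 [-8.8 -8.7 -0. ] 0.279
-24 [-12.2 -13.8  -0. ] 0.419
-32 [-14.9 -19.4  -0. ] 0.559
-40 [-16.7 -25.3  -0. ] 0.698
```

>>> servo_tool:
  commands:
    - [[1,1.9,1.3,0,0,0,-0.052],[1,3.9,2.6,0,0,0,-0.105],[1,5.9,3.7,0,0,0,-0.157],[1,8,4.7,0,0,0,-0.209],[1,10.1,5.6,0,0,0,-0.262]]

```text
time_s: 8.85
tcp_pos: [0.5816, 0.0601, 0.0334]
ee_rot: [[-0.941, 0.338, 0.001], [0.338, 0.941, -0.0], [-0.001, 0.0, -1.0]]
wrist_force: [1.8, -0.2, -0.1]
gripper_width: 0.001
gripper_force: 0.9
```

```bash
python3 -c "
from h import *
corner()"
```

```text
t 8.85 p [0.5816 0.0601 0.0334] hd 160.3 R 44.0 phi 32.9 F [ 1.8149 -0.2139 -0.057 ] Mz 0.044 j [  21.8 -131.6] w 0.0
corner r 33.3 phi 39.2 Frad 1.27 Ftan -1.31
```

>>> servo_tool:
  commands:
    - [[1,1.9,1.3,0,0,0,-0.052],[1,3.9,2.6,0,0,0,-0.105],[1,5.9,3.7,0,0,0,-0.157],[1,8,4.7,0,0,0,-0.209],[1,10.1,5.6,0,0,0,-0.262]]

```text
time_s: 9.35
tcp_pos: [0.5738, 0.0687, 0.0334]
ee_rot: [[-0.997, 0.083, 0.001], [0.083, 0.997, -0.001], [-0.001, -0.0, -1.0]]
wrist_force: [1.3, -1.3, 1.3]
gripper_width: 0.006
gripper_force: 0.8
```

```bash
python3 -c "
from h import *
corner();crop('c6.png','scene',270,190,110,90,5)"
```

```text
t 9.35 p [0.5738 0.0687 0.0334] hd 175.3 R 43.7 phi 48.1 F [ 1.3204 -1.273   1.278 ] Mz 0.034 j [  22.9 -117.7] w 0.01
corner r 33.0 phi 54.5 Frad -0.27 Ftan -1.81
```

View pics/c6.png

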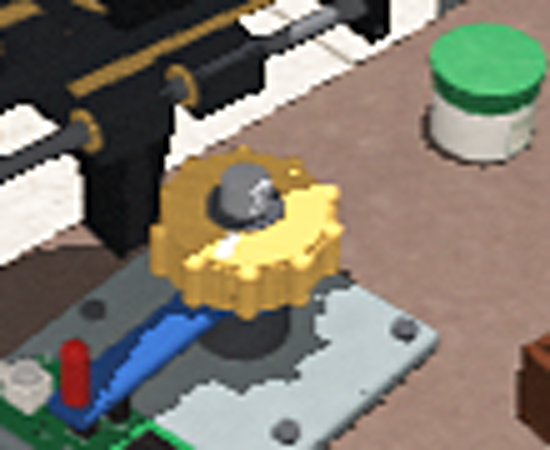

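Image c6: the stripe, at crop (225,245), has turned anticlockwise, so the ring is rolling. The tip's low corner is at about crop (120,260). I'll check its height before crossing over the clamp arm.

```bash
python3 -c "
from h import *
s,p,E=st();c=r.capture('scene')
print((pr(c,np.array([*C,.084]))-[270,190])*5)
for dz in(11,-20):
  print(dz,[((pr(c,p+E@np.array([x,y,dz])*1e-3)-[270,190])*5).round() for x,y in((9.5,-6.5),(9.5,6.5),(-9.5,6.5))])
a=c['pixels'].max(2)
for v in range(230,248): 
    k=np.where(a[v,284:304]<45)[0]+284;print((v-190)*5,(k.min()*5-1350,k.max()*5-1345) if len(k) else None,end=' ')
"
```

```text
t 9.4 p [0.5735 0.0689 0.0334] hd 175.4 R 43.6 phi 48.5 F [ 1.0295 -1.1242  0.0645] Mz 0.036 j [  22.9 -117.6] w 0.0
[244.0763 180.7455]
11 [array([150., 315.]), array([120., 330.]), array([ 90., 301.])]
-20 [array([150., 252.]), array([120., 267.]), array([ 88., 238.])]
200 (np.int64(85), np.int64(160)) 205 (np.int64(85), np.int64(160)) 210 (np.int64(85), np.int64(160)) 215 (np.int64(85), np.int64(160)) 220 (np.int64(85), np.int64(155)) 225 (np.int64(85), np.int64(150)) 230 (np.int64(90), np.int64(150)) 235 (np.int64(100), np.int64(150)) 240 (np.int64(105), np.int64(150)) 245 (np.int64(105), np.int64(135)) 250 (np.int64(110), np.int64(130)) 255 (np.int64(115), np.int64(125)) 260 None 265 None 270 None 275 None 280 None 285 None
```

>>> servo_tool:
  commands:
    - [[1,3.9,2.6,0,0,0,-0.105],[1,8,4.7,0,0,0,-0.209],[1,12.3,6.4,0,0,0,-0.314],[1,16.8,7.7,0,0,0,-0.419],[1,21.4,8.5,0,0,0,-0.524]]

```text
time_s: 9.95
tcp_pos: [0.5535, 0.0795, 0.0334]
ee_rot: [[-0.904, -0.428, 0.002], [-0.428, 0.904, 0.0], [-0.002, -0.0, -1.0]]
wrist_force: [2.7, -1.0, -0.5]
gripper_width: 0.003
gripper_force: 0.9
```

>>> servo_tool:
  commands:
    - [[1,3.9,2.6,0,0,0,-0.105],[1,8,4.7,0,0,0,-0.209],[1,12.3,6.4,0,0,0,-0.314],[1,16.8,7.7,0,0,0,-0.419],[1,21.4,8.5,0,0,0,-0.524]]

```text
time_s: 10.45
tcp_pos: [0.5307, 0.0785, 0.0335]
ee_rot: [[-0.568, -0.823, 0.003], [-0.823, 0.568, 0.001], [-0.002, -0.001, -1.0]]
wrist_force: [2.2, 0.3, 0.1]
gripper_width: 0.008
gripper_force: 0.9
```

```bash
python3 -c "
from h import *
corner()"
```

```text
t 10.45 p [0.5307 0.0785 0.0335] hd 235.4 R 44.5 phi 108.2 F [2.207  0.301  0.0582] Mz 0.09 j [ 25.7 -60.4] w 0.01
corner r 33.8 phi 114.3 Frad -0.64 Ftan -2.13
```

>>> servo_tool:
  commands:
    - [[1,4.1,2.3,0,0,0,-0.105],[1,8.3,4.2,0,0,0,-0.209],[1,12.7,5.7,0,0,0,-0.314],[1,17.3,6.9,0,0,0,-0.419],[1,21.9,7.6,0,0,0,-0.524]]

```text
time_s: 10.95
tcp_pos: [0.5113, 0.065, 0.0335]
ee_rot: [[-0.081, -0.997, 0.001], [-0.997, 0.081, 0.001], [-0.001, -0.001, -1.0]]
wrist_force: [-0.7, 2.5, 0.9]
gripper_width: 0.007
gripper_force: 1.3
```

>>> servo_tool:
  commands:
    - [[1,3.9,2.6,0,0,0,-0.105],[1,8,4.7,0,0,0,-0.209],[1,12.3,6.4,0,0,0,-0.314],[1,16.8,7.7,0,0,0,-0.419],[1,21.4,8.5,0,0,0,-0.524]]

```text
time_s: 11.45
tcp_pos: [0.5007, 0.0441, 0.0334]
ee_rot: [[0.429, -0.903, 0.001], [-0.903, -0.429, 0.001], [-0.0, -0.001, -1.0]]
wrist_force: [-0.9, 1.8, 1.6]
gripper_width: 0.002
gripper_force: 1.0
```

>>> servo_tool:
  commands:
    - [[1,3.9,2.6,0,0,0,-0.105],[1,8,4.7,0,0,0,-0.209],[1,12.3,6.4,0,0,0,-0.314],[1,16.8,7.7,0,0,0,-0.419],[1,21.4,8.5,0,0,0,-0.524]]

```text
time_s: 11.95
tcp_pos: [0.5014, 0.0207, 0.033]
ee_rot: [[0.823, -0.568, -0.001], [-0.568, -0.823, 0.0], [-0.001, 0.001, -1.0]]
wrist_force: [-0.8, 1.6, 0.8]
gripper_width: 0.006
gripper_force: 1.0
```

```bash
python3 -c "
from h import *
corner()"
```

```text
t 11.95 p [0.5014 0.0207 0.033 ] hd 325.4 R 45.9 phi 199.7 F [-0.7861  1.6409  0.8019] Mz 0.007 j [20.9 34.5] w 0.01
corner r 35.3 phi 206.1 Frad -0.02 Ftan -1.82
```

>>> servo_tool:
  commands:
    - [[1,4.4,1.8,0,0,0,-0.105],[1,9,2.95,0,0,0,-0.209],[1,13.3,4.65,0,0,0,-0.314],[1,17.8,5.95,0,0,0,-0.419],[1,22.4,6.75,0,0,0,-0.524]]

```text
time_s: 12.45
tcp_pos: [0.5135, 0.0011, 0.0325]
ee_rot: [[0.997, -0.081, -0.007], [-0.081, -0.997, -0.002], [-0.007, 0.002, -1.0]]
wrist_force: [-3.9, -1.3, 2.8]
gripper_width: 0.001
gripper_force: 1.9
```

```bash
python3 -c "
from h import *
corner();crop('c7.png','scene',270,170,110,90,5)"
```

```text
t 12.45 p [0.5135 0.0011 0.0325] hd 355.4 R 46.9 phi 228.4 F [-3.9294 -1.2628  2.7736] Mz 0.061 j [18.2 67.2] w 0.0
corner r 36.2 phi 234.2 Frad 3.32 Ftan -2.45
```

View pics/c7.png

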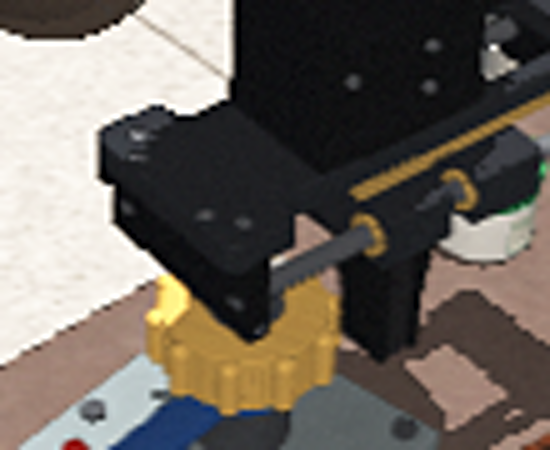

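c7 shows the fingers at crop (385,350) on the ring's right-hand side, with the gripper hiding the stripe. Push force is steady at about 2 N tangential, so the ring is following. I'll ease out slightly and carry on.

>>> servo_tool:
  commands:
    - [[1,3.5,3.3,0,0,0,-0.105],[1,7.4,5.7,0,0,0,-0.209],[1,11.6,7.7,0,0,0,-0.314],[1,16.1,9,0,0,0,-0.419],[1,20.6,9.8,0,0,0,-0.524]]

```text
time_s: 13.0
tcp_pos: [0.5339, -0.0104, 0.0325]
ee_rot: [[0.904, 0.428, -0.006], [0.428, -0.904, -0.002], [-0.006, -0.001, -1.0]]
wrist_force: [-2.5, -4.6, 2.3]
gripper_width: 0.006
gripper_force: 2.2
```

>>> servo_tool:
  commands:
    - [[1,3.9,2.6,0,0,0,-0.105],[1,8,4.7,0,0,0,-0.209],[1,12.3,6.4,0,0,0,-0.314],[1,16.8,7.7,0,0,0,-0.419],[1,21.4,8.5,0,0,0,-0.524]]

```text
time_s: 13.5
tcp_pos: [0.5585, -0.0102, 0.0329]
ee_rot: [[0.568, 0.823, -0.003], [0.823, -0.568, -0.003], [-0.004, -0.0, -1.0]]
wrist_force: [1.0, -9.9, -1.2]
gripper_width: 0.0
gripper_force: 3.6
```

```bash
sed -i 's/^C=np.array(\[.5446,.0362\])/C=np.array([.5437,.0352])/' h.py; python3 -c "
from h import *
corner()"
```

```text
t 13.5 p [ 0.5585 -0.0102  0.0329] hd 55.4 R 47.7 phi 288.0 F [ 1.002  -9.9286 -1.1989] Mz -0.024 j [ 15.7 129.6] w 0.0
corner r 37.0 phi 293.6 Frad 9.5 Ftan -3.06
```

Radial force is rising, so I'm off-centre in y. I'll refine the centre in the robot frame, retreat, lift and check the stripe.

>>> servo_tool:
  commands:
    - [[1,-4,2,0,0,0,0],[1,-8,8,0,0,0,0],[1,-12.6,16,0,0,0,0],[1,-12.6,16,-20,0,0,0],[1,-12.6,16,-45,0,0,0]]

```text
time_s: 14.0
tcp_pos: [0.5646, -0.0278, 0.0774]
ee_rot: [[0.571, 0.821, -0.003], [0.821, -0.571, -0.0], [-0.002, -0.002, -1.0]]
wrist_force: [-0.1, -0.1, 0.0]
gripper_width: 0.004
gripper_force: 0.0
```

>>> servo_tool:
  commands:
    - [[1,0,0,0,0,0,0.14],[1,0,0,0,0,0,0.28],[1,0,0,0,0,0,0.42],[1,0,0,0,0,0,0.56],[1,0,0,0,0,0,0.7]]

```text
time_s: 14.5
tcp_pos: [0.5656, -0.0273, 0.0782]
ee_rot: [[0.967, 0.255, 0.0], [0.255, -0.967, 0.0], [0.001, -0.0, -1.0]]
wrist_force: [0.7, 0.0, 0.2]
gripper_width: 0.005
gripper_force: 0.0
```

>>> servo_tool:
  commands:
    - [[1,0,0,0,0,0,0.14],[1,0,0,0,0,0,0.28],[1,0,0,0,0,0,0.42],[1,0,0,0,0,0,0.56],[1,0,0,0,0,0,0.7]]

```text
time_s: 15.0
tcp_pos: [0.5656, -0.0273, 0.0781]
ee_rot: [[0.904, -0.428, 0.0], [-0.428, -0.904, 0.0], [0.0, -0.001, -1.0]]
wrist_force: [0.8, 0.9, -1.0]
gripper_width: 0.004
gripper_force: 0.0
```

```bash
sed -i 's/^C=np.array(\[.5437,.0352\])/C=np.array([.5448,.0337])/' h.py; cat >> h.py <<'E'
def stripe():
    "angle of the white stripe and rib phase from both cameras, camera-frame centre"
    c=np.array([.5446,.0362])
    for n,b in(("top",(0,0)),("scene",(.003,-.004))):
        S=r.capture(n);hsv=cv2.cvtColor(S["pixels"],cv2.COLOR_RGB2HSV);out=[]
        for a in range(0,360,4):
            v=[]
            for x in(.018,.021,.024,.027):
                u=pr(S,np.array([c[0]+b[0]+x*np.cos(np.radians(a)),c[1]+b[1]+x*np.sin(np.radians(a)),.072])).round().astype(int)
                h=hsv[u[1],u[0]];v.append((int(h[1]),int(h[2])))
            out.append((a,*np.median(np.array(v),0).astype(int)))
        w=[o for o in out if o[1]<95 and o[2]>130]
        print(n,"white:",w,"hidden:",[o[0] for o in out if o[2]<70])
E
python3 -c "
from h import *
corner();stripe()"
```

```text
t 15.0 p [ 0.5656 -0.0273  0.0781] hd 334.7 R 64.5 phi 288.8 F [ 0.7839  0.8947 -0.9681] Mz -0.014 j [13.6 51.1] w 0.0
corner r 67.4 phi 298.5 Frad -0.41 Ftan 1.12
top white: [(0, np.int64(20), np.int64(160)), (4, np.int64(22), np.int64(160)), (8, np.int64(21), np.int64(161)), (12, np.int64(20), np.int64(160)), (16, np.int64(21), np.int64(161)), (20, np.int64(20), np.int64(159)), (24, np.int64(20), np.int64(160)), (28, np.int64(21), np.int64(159)), (32, np.int64(20), np.int64(158)), (36, np.int64(19), np.int64(156)), (40, np.int64(21), np.int64(157)), (44, np.int64(21), np.int64(153)), (48, np.int64(21), np.int64(154)), (52, np.int64(22), np.int64(150)), (56, np.int64(22), np.int64(146)), (60, np.int64(22), np.int64(144)), (64, np.int64(22), np.int64(141)), (68, np.int64(22), np.int64(137)), (72, np.int64(22), np.int64(133)), (316, np.int64(21), np.int64(134)), (320, np.int64(21), np.int64(138)), (324, np.int64(23), np.int64(142)), (328, np.int64(22), np.int64(144)), (332, np.int64(21), np.int64(146)), (336, np.int64(20), np.int64(148)), (340, np.int64(20), np.int64(152)), (344, np.int64(21), np.int64(155)), (348, np.int64(22), np.int64(156)), (352, np.int64(20), np.int64(156)), (356, np.int64(21), np.int64(160))] hidden: []
scene white: [(320, np.int64(86), np.int64(133)), (324, np.int64(77), np.int64(148)), (348, np.int64(53), np.int64(180)), (352, np.int64(53), np.int64(188)), (356, np.int64(4), np.int64(196))] hidden: []
```

Scene camera: white stripe at 348–356°, so the ring has turned about 256° as expected. I'll rewind the wrist above and re-enter.

>>> servo_tool:
  commands:
    - [[1,0,0,0,0,0,0.14],[1,0,0,0,0,0,0.28],[1,0,0,0,0,0,0.42],[1,0,0,0,0,0,0.56],[1,0,0,0,0,0,0.7]]

```text
time_s: 15.6
tcp_pos: [0.5655, -0.0272, 0.0781]
ee_rot: [[0.419, -0.908, 0.0], [-0.908, -0.419, 0.0], [-0.0, -0.0, -1.0]]
wrist_force: [-0.0, 0.7, -0.2]
gripper_width: 0.004
gripper_force: 0.0
```

>>> servo_tool:
  commands:
    - [[1,0,0,0,0,0,0.14],[1,0,0,0,0,0,0.28],[1,0,0,0,0,0,0.42],[1,0,0,0,0,0,0.56],[1,0,0,0,0,0,0.7]]

```text
time_s: 16.1
tcp_pos: [0.5655, -0.0272, 0.0781]
ee_rot: [[-0.264, -0.964, 0.0], [-0.964, 0.264, 0.0], [-0.0, -0.0, -1.0]]
wrist_force: [0.2, 0.5, -0.1]
gripper_width: 0.007
gripper_force: 0.0
```

>>> servo_tool:
  commands:
    - [[1,0,0,0,0,0,0.14],[1,0,0,0,0,0,0.28],[1,0,0,0,0,0,0.42],[1,0,0,0,0,0,0.56],[1,0,0,0,0,0,0.7]]

```text
time_s: 16.6
tcp_pos: [0.5655, -0.0272, 0.0781]
ee_rot: [[-0.823, -0.568, 0.0], [-0.568, 0.823, 0.0], [-0.0, 0.0, -1.0]]
wrist_force: [-0.1, -0.1, -0.0]
gripper_width: 0.006
gripper_force: 0.0
```

>>> servo_tool:
  commands:
    - [[1,-16,9.8,0,0,0,0.12],[1,-32,19.5,0,0,0,0.24],[1,-48,29.3,0,0,0,0.36],[1,-64,39,0,0,0,0.48],[1,-80,48.8,0,0,0,0.6]]

```text
time_s: 17.1
tcp_pos: [0.6037, 0.0592, 0.0781]
ee_rot: [[-1.0, -0.004, 0.0], [-0.004, 1.0, 0.0], [-0.0, 0.0, -1.0]]
wrist_force: [0.4, -0.4, -0.8]
gripper_width: 0.001
gripper_force: 0.0
```

>>> servo_tool:
  commands:
    - [[1,0,0,0,0,0,0.12],[1,0,0,0,0,0,0.24],[1,0,0,0,0,0,0.36],[1,0,0,0,0,0,0.48],[1,0,0,0,0,0,0.576]]

```text
time_s: 17.6
tcp_pos: [0.6034, 0.0585, 0.078]
ee_rot: [[-0.841, 0.541, 0.0], [0.541, 0.841, 0.0], [0.0, 0.0, -1.0]]
wrist_force: [0.0, -0.8, 0.2]
gripper_width: 0.009
gripper_force: 0.0
```

```bash
python3 -c "
from h import *
corner();stripe()"
```

```text
t 17.6 p [0.6034 0.0585 0.078 ] hd 147.3 R 63.6 phi 23.0 F [ 0.0263 -0.8086  0.1689] Mz -0.044 j [  20.8 -143.5] w 0.01
corner r 53.1 phi 27.5 Frad -0.35 Ftan -0.73
top white: [] hidden: []
scene white: [(320, np.int64(88), np.int64(160)), (324, np.int64(77), np.int64(163)), (348, np.int64(54), np.int64(187)), (352, np.int64(54), np.int64(187)), (356, np.int64(5), np.int64(196))] hidden: []
```

>>> servo_tool:
  commands:
    - [[1,0,0,15,0,0,0],[1,0,0,30,0,0,0],[1,0,0,40,0,0,0],[1,0,0,44,0,0,0],[1,0,0,44,0,0,0]]

```text
time_s: 18.2
tcp_pos: [0.603, 0.0584, 0.0335]
ee_rot: [[-0.843, 0.538, -0.001], [0.538, 0.843, -0.0], [0.001, -0.001, -1.0]]
wrist_force: [-0.3, -0.0, -0.4]
gripper_width: 0.008
gripper_force: 0.0
```

>>> servo_tool:
  commands:
    - [[1,3.5,-6,0,0,0,0],[1,6,-10.4,0,0,0,0],[1,7.5,-13,0,0,0,0],[1,8.7,-15,0,0,0,0],[1,9.75,-16.9,0,0,0,0]]

```text
time_s: 18.7
tcp_pos: [0.5869, 0.05, 0.0347]
ee_rot: [[-0.842, 0.539, 0.003], [0.539, 0.842, 0.001], [-0.002, 0.003, -1.0]]
wrist_force: [2.2, 2.3, -1.1]
gripper_width: 0.005
gripper_force: 1.6
```

```bash
cat >> h.py <<'E'
def orbit(degs,rc=33.5,n=1):
    "rows of an orbit about C that end each step with the corner at radius rc (from the measured pose)"
    s,p,E=st();q=(p+E@[.0095,-.0065,0])[:2]-C;k=np.hypot(*q)*1e3
    for i,g in enumerate(degs):
        a=np.radians(g);R=np.array([[np.cos(a),-np.sin(a)],[np.sin(a),np.cos(a)]])
        d=R@(p[:2]-C)-(p[:2]-C)+R@q/k*(rc-k)*(i+1)/len(degs)
        print(np.round((E.T@np.r_[d,0])[:2]*1e3,1),-round(a,3),end=" ")
    print()
E
python3 -c "
from h import *
corner();orbit([6,12,18,24,30])"
```

```text
t 18.7 p [0.5869 0.05   0.0347] hd 147.4 R 45.1 phi 21.2 F [ 2.1874  2.3301 -1.0665] Mz 0.007 j [  20.6 -143.2] w 0.01
corner r 34.5 phi 27.5 Frad 3.02 Ftan 1.06
t 18.7 p [0.5869 0.05   0.0347] hd 147.4 R 45.1 phi 21.2 F [ 2.1874  2.3301 -1.0665] Mz 0.007 j [  20.6 -143.2] w 0.01
[4.  2.4] -0.105 [8.3 4.4] -0.209 [12.7  5.9] -0.314 [17.2  6.9] -0.419 [21.8  7.5] -0.524
```

>>> servo_tool:
  commands:
    - [[1,3.9,2.6,0,0,0,-0.105],[1,8,4.8,0,0,0,-0.209],[1,12.3,6.5,0,0,0,-0.314],[1,16.9,7.8,0,0,0,-0.419],[1,21.6,8.6,0,0,0,-0.524]]

```text
time_s: 19.2
tcp_pos: [0.5738, 0.0687, 0.0348]
ee_rot: [[-0.999, 0.04, 0.003], [0.04, 0.999, 0.0], [-0.003, 0.0, -1.0]]
wrist_force: [1.8, -1.2, 0.6]
gripper_width: 0.006
gripper_force: 1.0
```

>>> servo_tool:
  commands:
    - [[1,3.9,2.6,0,0,0,-0.105],[1,8,4.8,0,0,0,-0.209],[1,12.3,6.5,0,0,0,-0.314],[1,16.9,7.8,0,0,0,-0.419],[1,21.6,8.6,0,0,0,-0.524]]

```text
time_s: 19.7
tcp_pos: [0.5526, 0.0785, 0.0348]
ee_rot: [[-0.885, -0.465, 0.004], [-0.465, 0.885, 0.001], [-0.003, -0.001, -1.0]]
wrist_force: [3.5, -0.4, 0.7]
gripper_width: 0.001
gripper_force: 0.9
```

```bash
python3 -c "
from h import *
corner();stripe()"
```

```text
t 19.7 p [0.5526 0.0785 0.0348] hd 207.7 R 45.4 phi 80.1 F [ 3.4806 -0.3878  0.7175] Mz 0.018 j [ 24.7 -87.1] w 0.0
corner r 34.7 phi 86.0 Frad -0.14 Ftan -3.5
top white: [] hidden: [100, 104, 108, 112, 116, 120, 124, 128, 308, 312, 316, 320, 324, 328, 332, 336, 340, 344]
scene white: [(12, np.int64(87), np.int64(144)), (20, np.int64(75), np.int64(151)), (28, np.int64(60), np.int64(137)), (32, np.int64(61), np.int64(135)), (52, np.int64(38), np.int64(156)), (56, np.int64(45), np.int64(151))] hidden: [332, 336, 340, 344, 348, 352, 356]
```

>>> servo_tool:
  commands:
    - [[1,3.9,2.6,0,0,0,-0.105],[1,8,4.8,0,0,0,-0.209],[1,12.3,6.5,0,0,0,-0.314],[1,16.9,7.8,0,0,0,-0.419],[1,21.6,8.6,0,0,0,-0.524]]

```text
time_s: 20.3
tcp_pos: [0.5294, 0.0763, 0.0346]
ee_rot: [[-0.536, -0.844, 0.003], [-0.844, 0.536, 0.001], [-0.003, -0.002, -1.0]]
wrist_force: [2.1, 1.2, 0.0]
gripper_width: 0.003
gripper_force: 0.9
```

>>> servo_tool:
  commands:
    - [[1,3.9,2.6,0,0,0,-0.105],[1,8,4.8,0,0,0,-0.209],[1,12.3,6.5,0,0,0,-0.314],[1,16.9,7.8,0,0,0,-0.419],[1,21.6,8.6,0,0,0,-0.524]]

```text
time_s: 20.8
tcp_pos: [0.5104, 0.0628, 0.0346]
ee_rot: [[-0.042, -0.999, 0.003], [-0.999, 0.042, 0.001], [-0.001, -0.003, -1.0]]
wrist_force: [1.7, 2.2, 0.1]
gripper_width: 0.003
gripper_force: 0.9
```

>>> servo_tool:
  commands:
    - [[1,3.9,2.6,0,0,0,-0.105],[1,8,4.8,0,0,0,-0.209],[1,12.3,6.5,0,0,0,-0.314],[1,16.9,7.8,0,0,0,-0.419],[1,21.6,8.6,0,0,0,-0.524]]

```text
time_s: 21.3
tcp_pos: [0.4999, 0.0413, 0.0343]
ee_rot: [[0.463, -0.886, 0.001], [-0.886, -0.463, 0.001], [-0.0, -0.001, -1.0]]
wrist_force: [-0.6, 2.8, -0.5]
gripper_width: 0.007
gripper_force: 0.9
```

```bash
python3 -c "
from h import *
corner();stripe()"
```

```text
t 21.3 p [0.4999 0.0413 0.0343] hd 297.6 R 45.5 phi 170.4 F [-0.5834  2.8017 -0.5124] Mz 0.027 j [23.3  4.4] w 0.01
corner r 34.8 phi 176.4 Frad 0.76 Ftan -2.76
top white: [] hidden: []
scene white: [(8, np.int64(86), np.int64(141)), (12, np.int64(84), np.int64(145)), (124, np.int64(48), np.int64(186)), (128, np.int64(10), np.int64(197)), (132, np.int64(77), np.int64(180))] hidden: [0, 172, 176, 180, 184, 188, 192, 196, 200, 204, 208, 212, 216, 220, 224, 228, 232, 236, 240, 244, 248, 252, 288, 292, 296, 300, 304, 308, 312, 316, 320, 324, 328, 332, 336, 340, 344, 348, 352, 356]
```

>>> servo_tool:
  commands:
    - [[1,3.9,2.6,0,0,0,-0.105],[1,8,4.8,0,0,0,-0.209],[1,12.3,6.5,0,0,0,-0.314],[1,16.9,7.8,0,0,0,-0.419],[1,21.6,8.6,0,0,0,-0.524]]

```text
time_s: 21.9
tcp_pos: [0.5016, 0.0175, 0.0339]
ee_rot: [[0.844, -0.537, -0.001], [-0.537, -0.844, -0.0], [-0.001, 0.001, -1.0]]
wrist_force: [0.2, 0.8, -0.2]
gripper_width: 0.004
gripper_force: 0.0
```

>>> servo_tool:
  commands:
    - [[1,3.9,2.6,0,0,0,-0.105],[1,8,4.8,0,0,0,-0.209],[1,12.3,6.5,0,0,0,-0.314],[1,16.9,7.8,0,0,0,-0.419],[1,21.6,8.6,0,0,0,-0.524]]

```text
time_s: 22.4
tcp_pos: [0.515, -0.0014, 0.0337]
ee_rot: [[0.999, -0.043, -0.002], [-0.043, -0.999, -0.0], [-0.002, 0.0, -1.0]]
wrist_force: [0.6, 0.6, 0.3]
gripper_width: 0.011
gripper_force: 0.0
```

```bash
python3 -c "
from h import *
corner();stripe()"
```

```text
t 22.4 p [ 0.515  -0.0014  0.0337] hd 357.5 R 46.0 phi 229.6 F [0.5696 0.5614 0.3322] Mz 0.023 j [17.9 69.6] w 0.01
corner r 35.2 phi 235.3 Frad -0.79 Ftan 0.15
top white: [(0, np.int64(20), np.int64(186)), (4, np.int64(19), np.int64(185)), (8, np.int64(19), np.int64(185)), (12, np.int64(19), np.int64(185)), (16, np.int64(20), np.int64(185)), (20, np.int64(18), np.int64(185)), (24, np.int64(19), np.int64(185)), (28, np.int64(19), np.int64(185)), (32, np.int64(19), np.int64(185)), (36, np.int64(19), np.int64(185)), (40, np.int64(19), np.int64(185)), (44, np.int64(19), np.int64(186)), (48, np.int64(19), np.int64(187)), (52, np.int64(19), np.int64(188)), (56, np.int64(19), np.int64(189)), (60, np.int64(19), np.int64(190)), (64, np.int64(19), np.int64(190)), (68, np.int64(19), np.int64(191)), (72, np.int64(19), np.int64(191)), (76, np.int64(20), np.int64(192)), (80, np.int64(18), np.int64(193)), (84, np.int64(19), np.int64(193)), (88, np.int64(18), np.int64(194)), (92, np.int64(18), np.int64(195)), (96, np.int64(17), np.int64(195)), (100, np.int64(18), np.int64(197)), (104, np.int64(18),
[... 1020 characters left out ...]
8)), (220, np.int64(18), np.int64(198)), (224, np.int64(17), np.int64(198)), (228, np.int64(18), np.int64(193)), (232, np.int64(18), np.int64(190)), (236, np.int64(22), np.int64(141)), (240, np.int64(24), np.int64(135)), (336, np.int64(21), np.int64(161)), (340, np.int64(19), np.int64(182)), (344, np.int64(19), np.int64(186)), (348, np.int64(19), np.int64(187)), (352, np.int64(19), np.int64(187)), (356, np.int64(20), np.int64(186))] hidden: []
scene white: [(128, np.int64(65), np.int64(185)), (132, np.int64(15), np.int64(197)), (136, np.int64(34), np.int64(193))] hidden: [0, 4, 8, 12, 16, 260, 280, 284, 288, 292, 296, 300, 304, 308, 312, 316, 320, 324, 328, 332, 336, 340, 344, 348, 352, 356]
```

The tip slipped out over the ribs past about 190° (stripe at 132°, ring at about 394°). It stands in a gap now, so I'll push in 3 mm and continue with a deeper engagement.

>>> servo_tool:
  commands:
    - [[1,0.5,-0.9,0,0,0,0],[1,1,-1.7,0,0,0,0],[1,1.5,-2.6,0,0,0,0],[1,1.5,-2.6,0,0,0,0],[1,1.5,-2.6,0,0,0,0]]

```text
time_s: 23.0
tcp_pos: [0.5152, 0.0004, 0.0338]
ee_rot: [[0.999, -0.045, -0.004], [-0.045, -0.999, -0.002], [-0.004, 0.002, -1.0]]
wrist_force: [-3.1, -4.2, 2.6]
gripper_width: 0.003
gripper_force: 2.4
```

```bash
python3 -c "
from h import *
corner();orbit([5,10,15,20,25],32.5)"
```

```text
t 23.0 p [0.5152 0.0004 0.0338] hd 357.4 R 44.5 phi 228.4 F [-3.1264 -4.1803  2.649 ] Mz -0.053 j [18.1 69.3] w 0.0
corner r 33.7 phi 234.0 Frad 5.22 Ftan -0.07
t 23.0 p [0.5152 0.0004 0.0338] hd 357.4 R 44.5 phi 228.4 F [-3.1264 -4.1803  2.649 ] Mz -0.053 j [18.1 69.3] w 0.0
[3.2 2.1] -0.087 [6.6 3.9] -0.175 [10.1  5.4] -0.262 [13.7  6.6] -0.349 [17.4  7.5] -0.436
```

>>> servo_tool:
  commands:
    - [[1,3.2,2.2,0,0,0,-0.087],[1,6.6,4,0,0,0,-0.175],[1,10,5.6,0,0,0,-0.262],[1,13.6,6.8,0,0,0,-0.349],[1,17.3,7.8,0,0,0,-0.436]]

```text
time_s: 23.5
tcp_pos: [0.533, -0.007, 0.0338]
ee_rot: [[0.923, 0.385, -0.002], [0.385, -0.923, -0.0], [-0.002, -0.001, -1.0]]
wrist_force: [-1.5, -1.0, 1.7]
gripper_width: 0.003
gripper_force: 1.2
```

```bash
sed -i 's/print(n,"white:",w,.*/n=="scene" and print("white:",[o[0] for o in w])/' h.py; python3 -c "
from h import *
corner();stripe()"
```

```text
t 23.5 p [ 0.533  -0.007   0.0338] hd 22.6 R 42.4 phi 253.8 F [-1.5362 -1.0389  1.7146] Mz -0.013 j [16.7 96. ] w 0.0
corner r 31.5 phi 259.9 Frad 1.29 Ftan -1.33
white: [136, 140, 144]
```

>>> servo_tool:
  commands:
    - [[1,3.8,2.5,0,0,0,-0.105],[1,7.8,4.6,0,0,0,-0.209],[1,12,6.3,0,0,0,-0.314],[1,16.3,7.6,0,0,0,-0.419],[1,20.9,8.4,0,0,0,-0.524]]

```text
time_s: 24.1
tcp_pos: [0.556, -0.0077, 0.0341]
ee_rot: [[0.607, 0.795, -0.001], [0.795, -0.607, -0.001], [-0.002, -0.0, -1.0]]
wrist_force: [-0.2, -5.2, 1.0]
gripper_width: 0.003
gripper_force: 2.4
```

>>> servo_tool:
  commands:
    - [[1,3.8,2.5,0,0,0,-0.105],[1,7.8,4.6,0,0,0,-0.209],[1,12,6.3,0,0,0,-0.314],[1,16.3,7.6,0,0,0,-0.419],[1,20.9,8.4,0,0,0,-0.524]]

```text
time_s: 24.6
tcp_pos: [0.5772, 0.0041, 0.0344]
ee_rot: [[0.128, 0.992, 0.002], [0.992, -0.128, -0.001], [-0.0, 0.002, -1.0]]
wrist_force: [1.0, -4.2, -0.5]
gripper_width: 0.003
gripper_force: 2.0
```

```bash
python3 -c "
from h import *
corner();stripe()"
```

```text
t 24.6 p [0.5772 0.0041 0.0344] hd 82.7 R 43.8 phi 317.6 F [ 0.9764 -4.1726 -0.545 ] Mz -0.05 j [ 16.5 156. ] w 0.0
corner r 33.3 phi 324.6 Frad 3.22 Ftan -2.83
white: [204, 208]
```

Ring at about 468° (stripe 206°). Retreat, lift and rewind once more.

>>> servo_tool:
  commands:
    - [[1,-4,2,0,0,0,0],[1,-8,8,0,0,0,0],[1,-12.6,16,0,0,0,0],[1,-12.6,16,-20,0,0,0],[1,-12.6,16,-45,0,0,0]]

```text
time_s: 25.2
tcp_pos: [0.5897, -0.0105, 0.0781]
ee_rot: [[0.131, 0.991, -0.003], [0.991, -0.131, -0.0], [-0.001, -0.003, -1.0]]
wrist_force: [0.6, 0.9, -0.1]
gripper_width: 0.003
gripper_force: 0.0
```

>>> servo_tool:
  commands:
    - [[1,0,0,0,0,0,0.14],[1,0,0,0,0,0,0.28],[1,0,0,0,0,0,0.42],[1,0,0,0,0,0,0.56],[1,0,0,0,0,0,0.7]]

```text
time_s: 25.7
tcp_pos: [0.5906, -0.0101, 0.079]
ee_rot: [[0.743, 0.67, 0.0], [0.67, -0.743, 0.0], [0.0, -0.0, -1.0]]
wrist_force: [-1.3, -0.4, -0.1]
gripper_width: 0.005
gripper_force: 0.0
```

>>> servo_tool:
  commands:
    - [[1,0,0,0,0,0,0.14],[1,0,0,0,0,0,0.28],[1,0,0,0,0,0,0.42],[1,0,0,0,0,0,0.56],[1,0,0,0,0,0,0.7]]

```text
time_s: 26.2
tcp_pos: [0.5907, -0.0101, 0.079]
ee_rot: [[0.999, 0.034, 0.0], [0.034, -0.999, 0.0], [0.0, -0.0, -1.0]]
wrist_force: [-0.3, 0.1, -0.6]
gripper_width: 0.005
gripper_force: 0.0
```

>>> servo_tool:
  commands:
    - [[1,0,0,0,0,0,0.14],[1,0,0,0,0,0,0.28],[1,0,0,0,0,0,0.42],[1,0,0,0,0,0,0.56],[1,0,0,0,0,0,0.7]]

```text
time_s: 26.7
tcp_pos: [0.5906, -0.0101, 0.079]
ee_rot: [[0.786, -0.618, 0.0], [-0.618, -0.786, 0.0], [-0.0, -0.0, -1.0]]
wrist_force: [-0.0, 0.2, 0.2]
gripper_width: 0.008
gripper_force: 0.0
```

>>> servo_tool:
  commands:
    - [[1,0,0,0,0,0,0.14],[1,0,0,0,0,0,0.28],[1,0,0,0,0,0,0.42],[1,0,0,0,0,0,0.56],[1,0,0,0,0,0,0.7]]

```text
time_s: 27.2
tcp_pos: [0.5907, -0.0101, 0.079]
ee_rot: [[0.203, -0.979, 0.0], [-0.979, -0.203, 0.0], [-0.0, -0.0, -1.0]]
wrist_force: [-0.4, 0.8, 0.2]
gripper_width: 0.003
gripper_force: 0.0
```

>>> servo_tool:
  commands:
    - [[1,0,0,0,0,0,0.14],[1,0,0,0,0,0,0.28],[1,0,0,0,0,0,0.42],[1,0,0,0,0,0,0.56],[1,0,0,0,0,0,0.7]]

```text
time_s: 27.7
tcp_pos: [0.5906, -0.0101, 0.079]
ee_rot: [[-0.475, -0.88, -0.0], [-0.88, 0.475, 0.0], [-0.0, 0.0, -1.0]]
wrist_force: [-0.2, -0.1, -0.4]
gripper_width: 0.007
gripper_force: 0.0
```

>>> servo_tool:
  commands:
    - [[1,0,0,0,0,0,0.14],[1,0,0,0,0,0,0.28],[1,0,0,0,0,0,0.42],[1,0,0,0,0,0,0.56],[1,0,0,0,0,0,0.7]]

```text
time_s: 28.2
tcp_pos: [0.5906, -0.0101, 0.079]
ee_rot: [[-0.93, -0.367, 0.0], [-0.367, 0.93, 0.0], [-0.0, 0.0, -1.0]]
wrist_force: [0.4, -0.0, -0.3]
gripper_width: 0.003
gripper_force: 0.0
```

```bash
python3 -c "
from h import *
s,p,E=st();stripe();print(E.T@(np.array([.604,.0585,p[2]])-p)*1e3)"
```

```text
t 28.2 p [ 0.5906 -0.0101  0.079 ] hd 201.5 R 63.4 phi 316.3 F [ 0.3614 -0.0306 -0.283 ] Mz -0.018 j [ 14.7 -83.2] w 0.0
white: [200, 204, 208, 212]
[-37.5821  58.9019   0.0221]
```

>>> servo_tool:
  commands:
    - [[1,-7.5,11.8,0,0,0,0.1],[1,-15,23.6,0,0,0,0.2],[1,-22.5,35.3,0,0,0,0.3],[1,-30,47,0,0,0,0.4],[1,-37.6,58.9,0,0,0,0.5]]

```text
time_s: 28.8
tcp_pos: [0.6035, 0.0592, 0.079]
ee_rot: [[-0.993, 0.119, 0.0], [0.119, 0.993, 0.0], [-0.0, 0.0, -1.0]]
wrist_force: [0.3, 0.5, -0.2]
gripper_width: 0.004
gripper_force: 0.0
```

>>> servo_tool:
  commands:
    - [[1,0,0,0,0,0,0.12],[1,0,0,0,0,0,0.24],[1,0,0,0,0,0,0.36],[1,0,0,0,0,0,0.45],[1,0,0,0,0,0,0.45]]

```text
time_s: 29.3
tcp_pos: [0.6034, 0.0587, 0.079]
ee_rot: [[-0.845, 0.535, 0.0], [0.535, 0.845, 0.0], [0.0, 0.0, -1.0]]
wrist_force: [-0.3, 0.0, 0.2]
gripper_width: 0.007
gripper_force: 0.0
```

>>> servo_tool:
  commands:
    - [[1,0,0,15,0,0,0],[1,0,0,30,0,0,0],[1,0,0,40,0,0,0],[1,0,0,44,0,0,0],[1,0,0,44,0,0,0]]

```text
time_s: 29.8
tcp_pos: [0.6029, 0.0586, 0.0345]
ee_rot: [[-0.844, 0.536, -0.001], [0.536, 0.844, -0.0], [0.001, -0.001, -1.0]]
wrist_force: [-1.2, -0.3, 0.1]
gripper_width: 0.006
gripper_force: 0.0
```

>>> servo_tool:
  commands:
    - [[1,3.5,-6,0,0,0,0],[1,6,-10.4,0,0,0,0],[1,7.7,-13.4,0,0,0,0],[1,9.2,-16,0,0,0,0],[1,10.2,-17.7,0,0,0,0]]

```text
time_s: 30.3
tcp_pos: [0.5867, 0.0501, 0.0359]
ee_rot: [[-0.844, 0.537, 0.005], [0.537, 0.844, 0.002], [-0.003, 0.004, -1.0]]
wrist_force: [3.8, 2.1, -1.6]
gripper_width: 0.005
gripper_force: 2.4
```

```bash
python3 -c "
from h import *
corner()"
```

```text
t 30.3 p [0.5867 0.0501 0.0359] hd 147.5 R 45.0 phi 21.3 F [ 3.7792  2.1032 -1.5707] Mz -0.025 j [  20.6 -143.1] w 0.01
corner r 34.4 phi 27.7 Frad 4.32 Ftan 0.1
```

>>> servo_tool:
  commands:
    - [[1,3.8,2.5,0,0,0,-0.105],[1,7.9,4.6,0,0,0,-0.209],[1,12.1,6.3,0,0,0,-0.314],[1,16.5,7.6,0,0,0,-0.419],[1,21.1,8.4,0,0,0,-0.524]]

```text
time_s: 30.8
tcp_pos: [0.5738, 0.0685, 0.0361]
ee_rot: [[-0.999, 0.038, 0.005], [0.038, 0.999, 0.001], [-0.005, 0.001, -1.0]]
wrist_force: [2.6, 0.4, 1.6]
gripper_width: 0.006
gripper_force: 1.3
```

>>> servo_tool:
  commands:
    - [[1,3.8,2.5,0,0,0,-0.105],[1,7.9,4.6,0,0,0,-0.209],[1,12.1,6.3,0,0,0,-0.314],[1,16.5,7.6,0,0,0,-0.419],[1,21.1,8.4,0,0,0,-0.524]]

```text
time_s: 31.3
tcp_pos: [0.5527, 0.0778, 0.036]
ee_rot: [[-0.884, -0.467, 0.004], [-0.467, 0.884, 0.001], [-0.004, -0.001, -1.0]]
wrist_force: [1.2, 0.5, 0.6]
gripper_width: 0.006
gripper_force: 1.1
```

>>> servo_tool:
  commands:
    - [[1,3.8,2.5,0,0,0,-0.105],[1,7.9,4.6,0,0,0,-0.209],[1,12.1,6.3,0,0,0,-0.314],[1,16.5,7.6,0,0,0,-0.419],[1,21.1,8.4,0,0,0,-0.524]]

```text
time_s: 31.8
tcp_pos: [0.5299, 0.0754, 0.0359]
ee_rot: [[-0.532, -0.847, 0.004], [-0.847, 0.532, 0.001], [-0.003, -0.003, -1.0]]
wrist_force: [2.7, 0.8, 0.7]
gripper_width: 0.008
gripper_force: 0.9
```

```bash
python3 -c "
from h import *
corner();stripe()"
```

```text
t 31.8 p [0.5299 0.0754 0.0359] hd 237.9 R 44.3 phi 109.6 F [2.6669 0.8416 0.6726] Mz 0.037 j [ 25.5 -57.7] w 0.01
corner r 33.5 phi 115.5 Frad -0.39 Ftan -2.77
white: []
```

>>> servo_tool:
  commands:
    - [[1,3.9,2.3,0,0,0,-0.105],[1,8.1,4.2,0,0,0,-0.209],[1,12.4,5.8,0,0,0,-0.314],[1,16.9,6.9,0,0,0,-0.419],[1,21.6,7.5,0,0,0,-0.524]]

```text
time_s: 32.4
tcp_pos: [0.5113, 0.0612, 0.0356]
ee_rot: [[-0.04, -0.999, 0.002], [-0.999, 0.04, 0.001], [-0.001, -0.002, -1.0]]
wrist_force: [1.3, 1.9, 1.5]
gripper_width: 0.006
gripper_force: 1.1
```

>>> servo_tool:
  commands:
    - [[1,3.9,2.3,0,0,0,-0.105],[1,8.1,4.2,0,0,0,-0.209],[1,12.4,5.8,0,0,0,-0.314],[1,16.9,6.9,0,0,0,-0.419],[1,21.6,7.5,0,0,0,-0.524]]

```text
time_s: 32.9
tcp_pos: [0.5024, 0.0396, 0.0353]
ee_rot: [[0.465, -0.885, 0.001], [-0.885, -0.465, 0.001], [-0.0, -0.001, -1.0]]
wrist_force: [0.2, 1.7, -0.4]
gripper_width: 0.003
gripper_force: 0.9
```

```bash
python3 -c "
from h import *
corner();stripe()"
```

```text
t 32.9 p [0.5024 0.0396 0.0353] hd 297.7 R 42.8 phi 172.0 F [ 0.2225  1.6641 -0.41  ] Mz 0.025 j [23.   4.8] w 0.0
corner r 32.2 phi 179.0 Frad -0.19 Ftan -1.67
white: []
```

>>> servo_tool:
  commands:
    - [[1,3.8,2.5,0,0,0,-0.105],[1,7.8,4.6,0,0,0,-0.209],[1,12,6.2,0,0,0,-0.314],[1,16.3,7.4,0,0,0,-0.419],[1,20.9,8.2,0,0,0,-0.524]]

```text
time_s: 33.5
tcp_pos: [0.5039, 0.0171, 0.0348]
ee_rot: [[0.845, -0.535, -0.002], [-0.535, -0.845, -0.0], [-0.001, 0.001, -1.0]]
wrist_force: [-0.8, 1.8, 0.1]
gripper_width: 0.005
gripper_force: 0.9
```

```bash
python3 -c "
from h import *
corner();stripe()"
```

```text
t 33.5 p [0.5039 0.0171 0.0348] hd 327.6 R 44.2 phi 202.1 F [-0.7732  1.7937  0.1376] Mz 0.047 j [20.4 37.3] w 0.01
corner r 33.6 phi 208.9 Frad -0.19 Ftan -1.94
white: [12, 16, 20]
```

>>> servo_tool:
  commands:
    - [[1,3.8,2.5,0,0,0,-0.105],[1,7.8,4.6,0,0,0,-0.209],[1,12,6.2,0,0,0,-0.314],[1,16.3,7.4,0,0,0,-0.419],[1,20.9,8.2,0,0,0,-0.524]]

```text
time_s: 34.1
tcp_pos: [0.5164, -0.0013, 0.0346]
ee_rot: [[0.999, -0.042, -0.003], [-0.042, -0.999, -0.001], [-0.003, 0.001, -1.0]]
wrist_force: [-1.4, 1.1, 0.3]
gripper_width: 0.004
gripper_force: 0.9
```

```bash
python3 -c "
from h import *
corner();stripe()"
```

```text
t 34.1 p [ 0.5164 -0.0013  0.0346] hd 357.6 R 45.1 phi 231.0 F [-1.3564  1.097   0.3431] Mz 0.063 j [17.9 69.8] w 0.0
corner r 34.4 phi 237.2 Frad -0.19 Ftan -1.73
white: [36, 40, 44, 48]
```

Stripe at about 44°, so the ring is at about 666°. About 54° remain.

>>> servo_tool:
  commands:
    - [[1,3.7,2.1,0,0,0,-0.094],[1,7.4,4,0,0,0,-0.188],[1,11.2,5.5,0,0,0,-0.283],[1,15.2,6.7,0,0,0,-0.377],[1,19.4,7.5,0,0,0,-0.471]]

```text
time_s: 34.7
tcp_pos: [0.5347, -0.0105, 0.0347]
ee_rot: [[0.91, 0.415, -0.005], [0.415, -0.91, -0.002], [-0.005, -0.0, -1.0]]
wrist_force: [-1.7, -3.4, 2.1]
gripper_width: 0.006
gripper_force: 1.9
```

>>> servo_tool:
  commands:
    - [[1,3.7,2.1,0,0,0,-0.094],[1,7.4,4,0,0,0,-0.188],[1,11.2,5.5,0,0,0,-0.283],[1,15.2,6.7,0,0,0,-0.377],[1,19.4,7.5,0,0,0,-0.471]]

```text
time_s: 35.2
tcp_pos: [0.5567, -0.0106, 0.035]
ee_rot: [[0.622, 0.783, -0.003], [0.783, -0.622, -0.004], [-0.005, -0.0, -1.0]]
wrist_force: [0.9, -8.7, 0.6]
gripper_width: 0.007
gripper_force: 3.3
```

```bash
python3 -c "
from h import *
corner();stripe()"
```

```text
t 35.2 p [ 0.5567 -0.0106  0.035 ] hd 51.5 R 45.8 phi 285.0 F [ 0.9355 -8.6598  0.6396] Mz 0.004 j [ 15.7 125.7] w 0.01
corner r 35.1 phi 291.1 Frad 8.41 Ftan -2.25
white: [88, 92, 96]
```

Stripe at about 92–97°: two turns done. Retreat, lift, and go to the +x side of the pin.

>>> servo_tool:
  commands:
    - [[1,-4,2,0,0,0,0],[1,-8,8,0,0,0,0],[1,-12.6,16,0,0,0,0],[1,-12.6,16,-25,0,0,0],[1,-12.6,16,-55,0,0,0]]

```text
time_s: 35.8
tcp_pos: [0.5615, -0.0287, 0.0893]
ee_rot: [[0.622, 0.783, -0.004], [0.783, -0.622, -0.001], [-0.003, -0.002, -1.0]]
wrist_force: [0.6, 0.2, -0.2]
gripper_width: 0.005
gripper_force: 0.0
```

>>> servo_tool:
  commands:
    - [[1,0,0,0,0,0,0.14],[1,0,0,0,0,0,0.28],[1,0,0,0,0,0,0.42],[1,0,0,0,0,0,0.56],[1,0,0,0,0,0,0.7]]

```text
time_s: 36.3
tcp_pos: [0.5627, -0.0282, 0.0901]
ee_rot: [[0.981, 0.192, 0.0], [0.192, -0.981, 0.0], [0.0, -0.0, -1.0]]
wrist_force: [0.8, -0.1, 0.1]
gripper_width: 0.0
gripper_force: 0.0
```

>>> servo_tool:
  commands:
    - [[1,0,0,0,0,0,0.14],[1,0,0,0,0,0,0.28],[1,0,0,0,0,0,0.408],[1,0,0,0,0,0,0.408],[1,0,0,0,0,0,0.408]]

```text
time_s: 36.8
tcp_pos: [0.5625, -0.0281, 0.0901]
ee_rot: [[0.979, -0.204, 0.0], [-0.204, -0.979, 0.0], [0.0, -0.0, -1.0]]
wrist_force: [-0.6, -0.3, 0.5]
gripper_width: 0.008
gripper_force: 0.0
```

```bash
python3 -c "
from h import *
s,p,E=st();stripe();print(E.T@(np.array([.5631,.1198,p[2]])-p)*1e3)
S=r.capture('scene');hsv=cv2.cvtColor(S['pixels'],cv2.COLOR_RGB2HSV)
m=cv2.inRange(hsv,(0,150,90),(6,255,255))|cv2.inRange(hsv,(174,150,90),(180,255,255));m[:, :265]=0;m[:,310:]=0;m[:240]=0;m[290:]=0
y,x=np.where(m>0);print(len(x),x.mean(),y.min(),y.max()); print(ray(S,(x[y<y.min()+3].mean(),y.min()+2),.068))
"
```

```text
t 36.8 p [ 0.5625 -0.0281  0.0901] hd 348.3 R 64.3 phi 286.0 F [-0.6366 -0.3225  0.5429] Mz -0.019 j [13.6 64.6] w 0.01
white: [88, 92, 96]
[ -29.5706 -144.9507    0.0156]
72 284.6388888888889 258 270
[0.5322 0.1237 0.068 ]
```

>>> servo_tool:
  commands:
    - [[1,-5,-25,0,0,0,0],[1,-12,-58,0,0,0,0],[1,-19,-92,0,0,0,0],[1,-25,-122,0,0,0,0],[1,-29.6,-145,0,0,0,0]]

```text
time_s: 37.45
tcp_pos: [0.5632, 0.1218, 0.0902]
ee_rot: [[0.979, -0.203, 0.0], [-0.203, -0.979, 0.0], [0.0, -0.0, -1.0]]
wrist_force: [0.0, -0.2, 0.2]
gripper_width: 0.004
gripper_force: 0.0
```

>>> servo_tool:
  commands:
    - [[1,0,0,0,0,0,0],[1,0,0,20,0,0,0],[1,0,0,40,0,0,0],[1,0,0,57,0,0,0],[1,0,0,57,0,0,0]]

```text
time_s: 37.95
tcp_pos: [0.5611, 0.1185, 0.0306]
ee_rot: [[0.979, -0.206, -0.005], [-0.206, -0.979, -0.002], [-0.005, 0.003, -1.0]]
wrist_force: [-1.0, -0.3, 0.7]
gripper_width: 0.007
gripper_force: 0.0
```

```bash
python3 -c "
from h import *
st()"
```

```text
t 37.95 p [0.5611 0.1185 0.0306] hd 348.1 R 86.3 phi 79.1 F [-0.9957 -0.3443  0.6615] Mz 0.005 j [28.1 50.1] w 0.01
```

Now swing the pin along its arc.

>>> servo_tool:
  commands:
    - [[1,-4.6,0.1,0,0,0,-0.052],[1,-9.2,0.5,0,0,0,-0.105],[1,-13.8,1.1,0,0,0,-0.157],[1,-18.3,1.9,0,0,0,-0.209],[1,-22.8,3,0,0,0,-0.262]]

```text
time_s: 38.45
tcp_pos: [0.5415, 0.1217, 0.0344]
ee_rot: [[0.998, 0.058, 0.003], [0.058, -0.998, 0.001], [0.003, -0.001, -1.0]]
wrist_force: [1.8, -0.3, -1.6]
gripper_width: 0.008
gripper_force: 0.8
```

>>> servo_tool:
  commands:
    - [[1,-4.6,0.1,0,0,0,-0.052],[1,-9.2,0.5,0,0,0,-0.105],[1,-13.8,1.1,0,0,0,-0.157],[1,-18.3,1.9,0,0,0,-0.209],[1,-22.8,3,0,0,0,-0.262]]

```text
time_s: 38.95
tcp_pos: [0.5191, 0.1176, 0.0345]
ee_rot: [[0.949, 0.314, 0.004], [0.314, -0.949, 0.001], [0.004, -0.0, -1.0]]
wrist_force: [1.2, 0.2, -1.1]
gripper_width: 0.004
gripper_force: 0.8
```

```bash
cat >> h.py <<'E'
def pin():
    S=r.capture('scene');hsv=cv2.cvtColor(S['pixels'],cv2.COLOR_RGB2HSV)
    m=cv2.inRange(hsv,(0,150,60),(6,255,255))|cv2.inRange(hsv,(174,150,60),(180,255,255));m[:, :260]=0;m[:,360:]=0;m[:220]=0;m[300:]=0
    y,x=np.where(m>0)
    if len(x)==0: return print("no red")
    P=ray(S,(x[y<y.min()+3].mean(),y.min()+1),.068);d=P[:2]-np.array([.5476,.0322])
    print(len(x),x.mean(),y.min(),y.max(),P,"pin r",np.hypot(*d),"heading",np.degrees(np.arctan2(d[1],d[0])))
E
python3 -c "
from h import *
st();pin()"
```

```text
t 38.95 p [0.5191 0.1176 0.0345] hd 18.3 R 87.7 phi 107.0 F [ 1.2478  0.151  -1.0803] Mz -0.009 j [30.3 78. ] w 0.0
64 299.9375 265 277 [0.5051 0.1137 0.068 ] pin r 0.09190277042249685 heading 117.56471902864827
```

>>> servo_tool:
  commands:
    - [[1,-4.6,0.1,0,0,0,-0.052],[1,-9.2,0.5,0,0,0,-0.105],[1,-13.8,1.1,0,0,0,-0.157],[1,-18.3,1.9,0,0,0,-0.209],[1,-22.8,3,0,0,0,-0.262]]

```text
time_s: 39.5
tcp_pos: [0.4987, 0.1079, 0.0344]
ee_rot: [[0.836, 0.549, 0.004], [0.549, -0.836, 0.001], [0.004, 0.001, -1.0]]
wrist_force: [1.9, 0.4, -0.1]
gripper_width: 0.005
gripper_force: 0.8
```

>>> servo_tool:
  commands:
    - [[1,-4.6,0.1,0,0,0,-0.052],[1,-9.2,0.5,0,0,0,-0.105],[1,-13.8,1.1,0,0,0,-0.157],[1,-18.3,1.9,0,0,0,-0.209],[1,-22.8,3,0,0,0,-0.262]]

```text
time_s: 40.0
tcp_pos: [0.4814, 0.093, 0.0344]
ee_rot: [[0.665, 0.747, 0.004], [0.747, -0.665, 0.002], [0.004, 0.002, -1.0]]
wrist_force: [1.6, 0.4, 0.1]
gripper_width: 0.002
gripper_force: 0.8
```

>>> servo_tool:
  commands:
    - [[1,-4.6,0.1,0,0,0,-0.052],[1,-9.2,0.5,0,0,0,-0.105],[1,-13.8,1.1,0,0,0,-0.157],[1,-18.3,1.9,0,0,0,-0.209],[1,-22.8,3,0,0,0,-0.262]]

```text
time_s: 40.5
tcp_pos: [0.4685, 0.0741, 0.0344]
ee_rot: [[0.449, 0.894, 0.004], [0.894, -0.449, 0.002], [0.004, 0.003, -1.0]]
wrist_force: [1.9, 0.1, -0.0]
gripper_width: 0.007
gripper_force: 0.8
```

```bash
python3 -c "
from h import *
st();pin()"
```

```text
t 40.5 p [0.4685 0.0741 0.0344] hd 63.3 R 86.4 phi 152.1 F [ 1.9458  0.1162 -0.0116] Mz -0.003 j [ 28.7 124.6] w 0.01
no red
```

>>> servo_tool:
  commands:
    - [[1,-2.3,0,0,0,0,-0.026],[1,-4.6,0.1,0,0,0,-0.052],[1,-4.6,0.1,0,0,0,-0.052],[1,4,0,0,0,0,-0.052],[1,12,0,0,0,0,-0.052]]

```text
time_s: 41.05
tcp_pos: [0.4714, 0.0844, 0.0328]
ee_rot: [[0.404, 0.915, -0.002], [0.915, -0.404, -0.001], [-0.001, -0.001, -1.0]]
wrist_force: [-0.1, 0.1, -0.2]
gripper_width: 0.007
gripper_force: 0.0
```

>>> servo_tool:
  commands:
    - [[1,2,0,0,0,0,0],[1,2,0,-20,0,0,0],[1,2,0,-50,0,0,0],[1,2,0,-90,0,0,0],[1,2,0,-120,0,0,0]]

```text
time_s: 41.55
tcp_pos: [0.4729, 0.0864, 0.1549]
ee_rot: [[0.403, 0.915, 0.001], [0.915, -0.403, -0.0], [0.0, 0.001, -1.0]]
wrist_force: [1.0, 0.2, 0.4]
gripper_width: 0.003
gripper_force: 0.0
```

>>> servo_tool:
  commands:
    - [[1,0,0,-40,0,0,0],[1,0,0,-80,0,0,0],[1,0,0,-100,0,0,0],[1,0,0,-100,0,0,0],[1,0,0,-100,0,0,0]]

```text
time_s: 42.05
tcp_pos: [0.4721, 0.0863, 0.2524]
ee_rot: [[0.404, 0.915, -0.001], [0.915, -0.404, 0.0], [-0.0, -0.001, -1.0]]
wrist_force: [-0.1, -0.7, 0.1]
gripper_width: 0.006
gripper_force: 0.0
```

```bash
python3 -c "
from h import *
st();pin();stripe()"
```

```text
t 42.05 p [0.4721 0.0863 0.2524] hd 66.2 R 89.8 phi 144.1 F [-0.1338 -0.7292  0.109 ] Mz -0.026 j [ 29.8 126.4] w 0.01
64 343.859375 263 276 [0.4607 0.0555 0.068 ] pin r 0.08997478104974276 heading 164.95959259023454
white: [88, 92, 96]
```

```bash
python3 -c "
from h import *
print(r.finish_job())"
```

```text
the job is handed in; nothing more can be done
None
```

I handed the job in at about 42 s; the interface returned no verdict. By the cameras the ring stands at about two turns (roughly 714°) and the clamp arm at about 1.17 rad, off the board. The robot touches nothing. I never pushed on the board or the things lying around, but I did not re-measure where they lie.

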